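# Load the indexing stage with stone strips and advance it one division

## Task

Swing the rack's hold-down bar fully up and back, slide the stone strips out from under it and lay each one in the bay on the dial outlined in its own band colour, centred and squarely along the bay. Once all of them are lying there, crank the worm drive until the dial's bold black line stands at the red pointer. Leave the hold-down bar shut again, the strips still in their bays, and everything else on the bench undisturbed.

Things in the scene. Friction and masses are not known exactly. Their poses are not given: they have to be found in the camera images.
- strip_red_mid (a point): centre of the mid-grey granite stone strip with a red band painted round one end: a plain block 100 x 34 x 24 mm, 0.21 kg. Its own x runs along the 100 mm length, y across the 34 mm width, z up through the 24 mm thickness. It starts flat in one of the rack's four slots, lengthwise along the rack's x. Not every strip is there in every run.
- bay_red (a point): centre of a strip lying in the bay outlined in red on the dial (12 mm above the dial's face): a flat painted rectangle 106 x 42 mm, no walls, its length (this point's x axis) pointing outward from the dial's centre. It turns with the dial. Which end of the strip points outward does not matter.
- strip_blue_mid (a point): centre of the sandy beige stone strip with a blue band painted round one end: a plain block 100 x 34 x 24 mm, 0.21 kg. Its own x runs along the 100 mm length, y across the 34 mm width, z up through the 24 mm thickness. It starts flat in one of the rack's four slots, lengthwise along the rack's x. Not every strip is there in every run.
- bay_blue (a point): centre of a strip lying in the bay outlined in blue on the dial (12 mm above the dial's face): a flat painted rectangle 106 x 42 mm, no walls, its length (this point's x axis) pointing outward from the dial's centre. It turns with the dial. Which end of the strip points outward does not matter.
- strip_green_mid (a point): centre of the dark slate stone strip with a green band painted round one end: a plain block 100 x 34 x 24 mm, 0.21 kg. Its own x runs along the 100 mm length, y across the 34 mm width, z up through the 24 mm thickness. It starts flat in one of the rack's four slots, lengthwise along the rack's x. Not every strip is there in every run.
- bay_green (a point): centre of a strip lying in the bay outlined in green on the dial (12 mm above the dial's face): a flat painted rectangle 106 x 42 mm, no walls, its length (this point's x axis) pointing outward from the dial's centre. It turns with the dial. Which end of the strip points outward does not matter.
- strip_yellow_mid (a point): centre of the brown-pink sandstone stone strip with a yellow band painted round one end: a plain block 100 x 34 x 24 mm, 0.21 kg. Its own x runs along the 100 mm length, y across the 34 mm width, z up through the 24 mm thickness. It starts flat in one of the rack's four slots, lengthwise along the rack's x. Not every strip is there in every run.
- bay_yellow (a point): centre of a strip lying in the bay outlined in yellow on the dial (12 mm above the dial's face): a flat painted rectangle 106 x 42 mm, no walls, its length (this point's x axis) pointing outward from the dial's centre. It turns with the dial. Which end of the strip points outward does not matter.
- rack: fixed clamp rack, origin under its middle, on the bench. Strips slide out towards its -x, its open front. Base plate 16 mm thick, x from -68 to +78 mm, y +-121 mm; the strips lie on it, centres at x = +5 mm, y = -93, -31, +31, +93 mm (any strip in any slot). Their front 50 mm stand free, 28 mm apart; white comb fingers between the slots (37 mm wide) reach from x = +5 mm back, top at z = 43 mm.
- bar (a joint): angle of the steel hold-down bar across the front of the rack, hinged at the rear: 0 = shut (it lies 1 mm above the strips and its lip hangs 12 mm down in front of their ends), growing as it swings up and back to a stop at 1.65 rad. The hinge is stiff: the bar stays where it is left; about 5 N at the handle moves it.
- bar_handle (a point): centre of the black handle on the middle of the bar: a round bar 20 mm thick and 36 mm long, lying along the rack's y axis on a short stalk; can be pinched across its two ends. Centre 116 mm in front of the hinge and 34 mm above its level when shut; it moves with the bar. Raised, the bar stands up to 175 mm above the bench over the rack's rear.
- bar_hinge (a point): middle of the bar's hinge line, along the rack's y axis, 46 mm above the bench at the rear of the rack (rack x = +68 mm). Fixed. In front of it a fixed white ledge (rack x +32 to +73 mm, underside z = 43 mm, top 51 mm) covers the rear ends of the strips, so a strip must be slid at least 60 mm towards the rack's -x before it can be lifted.
- stage: fixed worm-drive rotary stage, origin under the dial's centre on the bench. Carries the round aluminium dial (280 mm diameter, face 50 mm above the bench), the red pointer beside the rim along the stage's +x axis, and the blue worm housing (55 mm high, stage x +-50 mm, y from 115 to 275 mm) with the hand crank.
- dial (a joint): angle of the dial about the vertical, counter-clockwise seen from above: 0 = the bold black line exactly at the red pointer; at the start about one 30-degree division short of it (-0.61 to -0.36 rad). It only turns through the crank, 48 crank turns to one dial turn; turning the crank counter-clockwise turns the dial counter-clockwise. It stays where it is left.
- dial_mark (a point): outer end of the bold black line (36 x 10 mm) on the dial's face, at the rim, 140 mm from the dial's centre, 50 mm above the bench. Thin black ticks stand every 30 degrees round the rim.
- pointer (a point): tip of the fixed red pointer, just outside the dial's rim, 147 mm from the dial's centre.
- crank_grip (a point): mid-height of the red crank grip: an upright round grip 20 mm in diameter and 44 mm high (from z = 86 to 130 mm) that spins freely on its own axis, 42 mm from the crank's axis. Carry it round in a circle; the tool need not turn.
- crank_axis (a point): point on the crank's vertical axis at the height of the grip's middle, 108 mm above the bench; the crank disc below is 104 mm across, its top 85 mm above the bench.
- old_brick: weathered brick 215 x 102 x 65 mm; origin at the centre of its underside. Not part of the job: leave it alone.
- level: orange spirit level 240 x 28 x 55 mm; origin at the centre of its underside. Not part of the job: leave it alone.
- nut_weight: brass nut-shaped weight 58 mm across, 34 mm high; origin at the centre of its underside. Not part of the job: leave it alone.
- stone_chip: grey stone chip 75 x 50 x 25 mm; origin at the centre of its underside. Not part of the job: leave it alone.
- sealer_can: can 76 mm in diameter, 120 mm high; origin at the centre of its underside. Not part of the job: leave it alone.

How it is judged (in metres and radians):
On the way, in this order (a step that is already met when the one before it is completed fails the run):
1. the hold-down bar is swung up past 1.3 rad (value of joint bar above 1.3 rad), for 0.2 s.
2. every strip lies in the bay of its colour, the dial still short of the pointer (distance between strip_red_mid and bay_red below 0.015 m and angle between the x axis of strip_red_mid and the x axis of bay_red, either way round below 0.2 rad and distance between strip_blue_mid and bay_blue below 0.015 m and angle between the x axis of strip_blue_mid and the x axis of bay_blue, either way round below 0.2 rad and distance between strip_green_mid and bay_green below 0.015 m and angle between the x axis of strip_green_mid and the x axis of bay_green, either way round below 0.2 rad and distance between strip_yellow_mid and bay_yellow below 0.015 m and angle between the x axis of strip_yellow_mid and the x axis of bay_yellow, either way round below 0.2 rad and value of joint dial below -0.06 rad), for 0.2 s.
3. the dial's black line is brought to the pointer (value of joint dial between -0.035 and 0.035 rad), for 0.2 s.
At the end, for the whole second after the job is handed in: Every strip that is present lies at rest with its centre within 15 mm of the centre of the bay of its own colour and its length within 0.2 rad of the bay's (either way round); the dial is within 0.035 rad of its black line standing at the pointer; the hold-down bar is shut to within 0.08 rad (all of step 3 and distance between strip_red_mid and bay_red below 0.015 m and angle between the x axis of strip_red_mid and the x axis of bay_red, either way round below 0.2 rad and distance between strip_blue_mid and bay_blue below 0.015 m and angle between the x axis of strip_blue_mid and the x axis of bay_blue, either way round below 0.2 rad and distance between strip_green_mid and bay_green below 0.015 m and angle between the x axis of strip_green_mid and the x axis of bay_green, either way round below 0.2 rad and distance between strip_yellow_mid and bay_yellow below 0.015 m and angle between the x axis of strip_yellow_mid and the x axis of bay_yellow, either way round below 0.2 rad and value of joint bar below 0.08 rad and velocity of joint dial between -0.02 and 0.02 rad/s and linear speed of each of strip_red, strip_blue, strip_green, strip_yellow below 0.02 m/s); the robot touches nothing.
It fails at once if one of the other things on the bench is shoved more than 4 cm (distance of any of old_brick, level, nut_weight, stone_chip, sealer_can from where it was at the start of the episode above 0.04 m).
Of strip_red, strip_blue, strip_green, strip_yellow only 2 to 4 are there at a start; the rules pass over those that are not, and their reading is None.
At some moment in a run one of strip_red, strip_blue, strip_green, strip_yellow may be knocked a few centimetres aside while the robot is not near it.
Once in a run the grip may slacken for a moment while it holds something.
It also fails if it takes over 210 s, if anything falls off the work surface, if the arm or the gripper's body presses on something with over 40 N, if the wrist force passes 120 N, or if a joint passes its speed limit or range.

## Robot

A 6-joint arm with a two-finger parallel gripper is mounted at the origin on the work surface. World frame = base frame: x ahead of the robot, y to its left, z up, the work surface at z = 0. Lengths are in m, angles in degrees, forces in N, time in s.
With the tool pointing down it reaches from about 0.35 to 0.875 m from the base axis. Payload 4.2 kg.
Tool frame: the origin (TCP) lies on the front face of the gripper's body, between the roots of the fingers; the fingertips stand 70 mm ahead of it and the grasp point (between the pads) lies 51 mm ahead of it; x points along the fingers, y is the direction in which the jaws open and shut, and the axes are right-handed (so a half turn about x gives the same grasp; the last joint's range is limited). The gripper opens to 87 mm and grips with 3 to 60 N. Pads are 19 mm wide; open, the fingers measure 117 mm over their backs; the gripper's body (75 mm by 190 mm) begins 51 mm behind the grasp point.
Start: joints at [77.899, 22.042, 0.453, 0, -68.411, -14.817], TCP at [0.283, 0.557, 0.292] pointing down, gripper open.
Joint ranges: [-179.83, 179.83], [-69.29, 118.12], [-61.27, 80.66], [-181.25, 117.63], [-171.15, -9.14], [-177.46, 177.46]. Speed limits (degrees/s): [159.86, 159.86, 180, 180, 180, 180].

## Interface

Orientations are given as a 3x3 rotation matrix whose columns are the frame's x, y, z axes.
In Python, from station import r, viewer, spotter gives the robot as it stands.
- The arm moves only by the tool move_arm, never from a script. Its argument "series" is a list that holds one entry, the list of rows, each a list of 7 numbers: the turn, a rotation vector about the world's x, y, z scaled (see below), then the shift along the world's x, y, z scaled (see below), then the opening, from 0 (shut) to 1 (fully open). A call has 1 to 20 rows; each row shifts and turns the pose as measured when the row begins; what a row does not reach is not made up. The controller multiplies each number of a shift by 60 mm and each number of a turn by 8 degrees. A row lasts 1/8 s, in which the tool goes at most 62.5 mm and 10.7 degrees, less where a joint would pass 70% of its speed; a pose out of reach is approached as far as the arm can. A call with a number of a shift or a turn outside -1 to 1 is refused whole. A call with a gripper value outside its range is refused whole. The fingers move at their own pace and stop on an object; the grip force is fixed at half the most. Time passes only in rows, so rows that do not move let the fingers close. It gives the time, the measured TCP pose, the force and the opening at its end, in the units of the state.
- r.sense(): the state, without advancing time (a new reading comes with each control period).
- viewer.capture(name): name is "scene" or "top"; returns (picture, depth): 480x640x3 uint8, red, green, blue; 480x640 float32, m along the optical axis (not along the pixel's ray), 0 where there is no reading.
- viewer.camera_params(name): a dict with "mtx" (3x3 intrinsics, pixels), "pose" (4x4, takes a point from camera to world coordinates). Camera axes: x right, y down, z forward; pixel columns grow to the right and rows downward; lengths in m; the calibration is good to about 2 mm. A picture is of the moment at which its call begins. camera_params takes no time and is no camera call.
- r.finish_job(): hands the job in, once; it reports no verdict.
Trained networks look in the newest picture that a camera, given by its name, has taken for a name from the list of things; names that differ only in an ending like _2 or _b are one class to them, and where a whole thing is asked for, a point or a joint stands for the part that bears it (a point fixed in the world has none). Each returns a list of dicts, best first, with "conf" (0 to 1); they miss things now and then, are a little off and sometimes report something else, mostly with a low value. They report only what shows in the picture. A call takes as long as a camera call.
- spotter.find_in(camera, name): "centre" ([column, row] in pixels, amid what is visible of it).
- spotter.trace(camera, name): "mask" (480x640 bool, what is visible of it) and "centre" ([column, row] in pixels, amid what is visible of it).
The state is a dict: "time_s": time; "joints": joint angles; "joint_velocities": joint speeds; "effort": joint torques, N m; "tcp_pos": TCP position; "ee_rot": TCP orientation; "wrist_force": force on the tool from outside, world axes, zero at the start; "moment": the same for the moment, N m; "gripper_width": opening from 0.0 (shut) to 1.0 (fully open).
Only numpy, scipy, OpenCV 4.12 (cv2) and the standard library are available. Lean on these libraries where they do the work, as an engineer would, in place of code of your own. Each camera call takes 0.05 s, during which the arm holds its last target.

## Working session

There is one attempt and no reset: what is moved stays moved. The work goes in short steps, Python scripts to look and compute and a tool call to move; the robot and the scene stay as the last step left them, time stands still between calls to the robot, and variables do not carry over. Pictures are saved under pics/ and viewed, and the job is handed in when it is done.

Besides the shell and the picture viewer there is one more tool, called after "Call:" as a command line: name --argument value ..., lists and objects as JSON in quotes. move_arm: Moves the arm, as the interface text tells. Its arguments: {"type":"object","properties":{"series":{"type":"array","items":{"type":"array","items":{"type":"array","items":{"type":"number","minimum":-1,"maximum":1}}}}},"required":["series"]}

```bash
ls; mkdir -p pics; python3 - <<'E'
from station import r, viewer, spotter
import cv2
s=r.sense(); print(s)
for n in("scene","top"):
    p,d=viewer.capture(n); cv2.imwrite(f"pics/{n}0.png",p[:,:,::-1]); c=viewer.camera_params(n); print(n,c["mtx"].round(1).tolist(),c["pose"].round(4).tolist())
E
```

```text
pics
{'time_s': 0.0, 'joints': array([ 7.78981422e+01,  2.20884505e+01,  3.79073900e-01, -3.00602076e-02,
       -6.84103873e+01, -1.48167236e+01]), 'joint_velocities': array([ 0.0965016 ,  0.00676553,  0.00869032,  0.10629949, -0.03242871,
       -0.03018004]), 'effort': array([-1.09682780e-03, -3.90669787e+01,  1.87404782e+01,  4.22000796e+00,
        1.09687838e-02, -1.89528364e-04]), 'tcp_pos': array([0.28271841, 0.55688423, 0.29117619]), 'ee_rot': array([[-9.15216726e-04, -4.52895498e-01, -8.91563139e-01],
       [-1.94149769e-03, -8.91561027e-01,  4.52896418e-01],
       [-9.99997696e-01,  2.14546615e-03, -6.33239978e-05]]), 'wrist_force': array([ 0.39367538, -1.07974271,  0.10076882]), 'moment': array([-0.0438377 , -0.05897819, -0.03036182]), 'gripper_width': 1.0016007557183713}
scene [[542.5, 0.0, 327.5], [0.0, 542.5, 232.0], [0.0, 0.0, 1.0]] [[0.4871, 0.7032, -0.5179, 1.2446], [0.8733, -0.3835, 0.3006, -0.3452], [0.0127, -0.5987, -0.8009, 1.2255], [0.0, 0.0, 0.0, 1.0]]
top [[527.7, 0.0, 308.7], [0.0, 527.7, 237.2], [0.0, 0.0, 1.0]] [[-0.0083, -0.9957, 0.0927, 0.4089], [-0.9995, 0.0109, 0.0281, 0.0369], [-0.029, -0.0924, -0.9953, 1.3223], [0.0, 0.0, 0.0, 1.0]]
```

View pics/scene0.png

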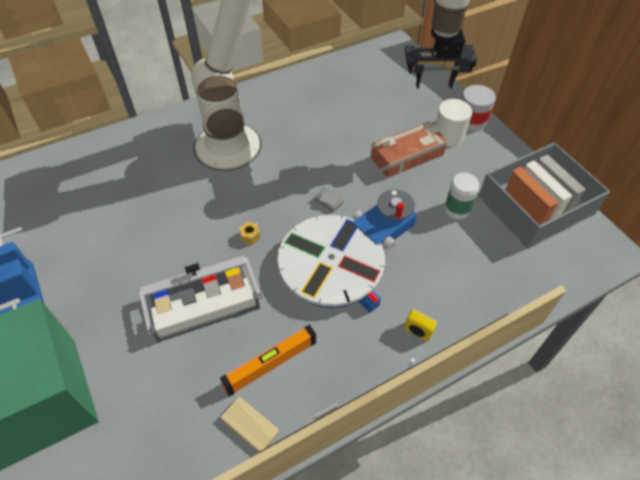

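View pics/top0.png

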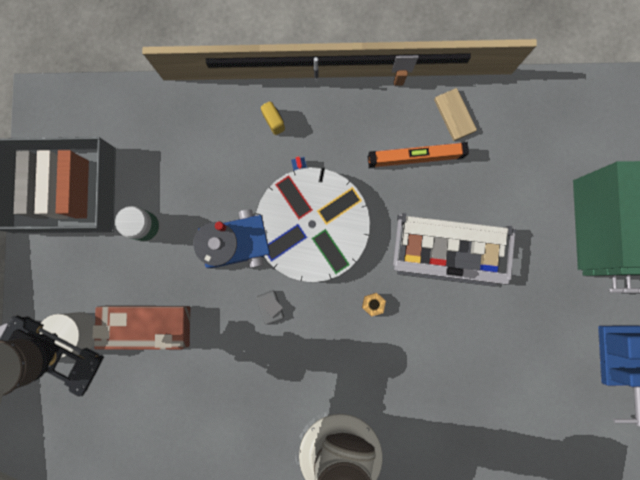

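```bash
cat > h.py <<'E'
from station import r, viewer, spotter
import numpy as np, cv2
def cap(n,name=None):
    p,d=viewer.capture(n)
    if name: cv2.imwrite(f"pics/{name}.png",p[:,:,::-1])
    return p,d
def cam(n):
    c=viewer.camera_params(n); return np.array(c["mtx"]),np.array(c["pose"])
def cloud(n,d):
    K,T=cam(n); v,u=np.mgrid[0:480,0:640]
    P=np.stack([(u-K[0,2])/K[0,0]*d,(v-K[1,2])/K[1,1]*d,d],-1)
    return P@T[:3,:3].T+T[:3,3]
def onplane(n,uv,z):
    K,T=cam(n); uv=np.atleast_2d(np.array(uv,float))
    q=np.c_[(uv[:,0]-K[0,2])/K[0,0],(uv[:,1]-K[1,2])/K[1,1],np.ones(len(uv))]@T[:3,:3].T
    s=(z-T[2,3])/q[:,2]; return T[:3,3]+q*s[:,None]
def proj(n,X):
    K,T=cam(n); X=np.atleast_2d(X); c=(X-T[:3,3])@T[:3,:3]; 
    return np.c_[c[:,0]/c[:,2]*K[0,0]+K[0,2],c[:,1]/c[:,2]*K[1,1]+K[1,2]]
def crop(p,x0,y0,w,h,k,name):
    cv2.imwrite(f"pics/{name}.png",cv2.resize(p[y0:y0+h,x0:x0+w,::-1],None,fx=k,fy=k,interpolation=cv2.INTER_CUBIC))
E
python3 - <<'E'
from h import *
p,d=cap("top"); np.savez("top0.npz",p=p,d=d); crop(p,190,140,340,160,2.3,"t0c")
p,d=cap("scene"); np.savez("scene0.npz",p=p,d=d); crop(p,130,180,270,170,2.9,"s0c")
for n in["strip_red","strip_blue","strip_green","strip_yellow","strip_red_mid","crank_grip","pointer","dial_mark","bar_handle","rack","stage"]:
  for c in("top","scene"):
    try:
        print(n,c,[(np.round(o["centre"],1).tolist(),round(o["conf"],2)) for o in spotter.find_in(c,n)[:3]])
    except Exception as e: print(n,e)
E
```

```text
strip_red it knows: bar, bar_handle, bar_hinge, bay_blue, bay_green, bay_red, bay_yellow, crank_axis, crank_grip, dial, dial_mark, level, nut_weight, old_brick, pointer, rack, sealer_can, stage, stone_chip, str
strip_red it knows: bar, bar_handle, bar_hinge, bay_blue, bay_green, bay_red, bay_yellow, crank_axis, crank_grip, dial, dial_mark, level, nut_weight, old_brick, pointer, rack, sealer_can, stage, stone_chip, str
strip_blue it knows: bar, bar_handle, bar_hinge, bay_blue, bay_green, bay_red, bay_yellow, crank_axis, crank_grip, dial, dial_mark, level, nut_weight, old_brick, pointer, rack, sealer_can, stage, stone_chip, str
strip_blue it knows: bar, bar_handle, bar_hinge, bay_blue, bay_green, bay_red, bay_yellow, crank_axis, crank_grip, dial, dial_mark, level, nut_weight, old_brick, pointer, rack, sealer_can, stage, stone_chip, str
strip_green it knows: bar, bar_handle, bar_hinge, bay_blue, bay_green, bay_red, bay_yellow, crank_axis, crank_grip, dial, dial_mark, level, nut_weight, old_brick, pointer, rack, sealer_can, stage, stone_chip, str
strip_green it knows: bar, bar_handle, ba
[... 541 characters left out ...]
d_brick, pointer, rack, sealer_can, stage, stone_chip, str
strip_red_mid top [([438.9, 256.6], 0.74), ([450.2, 247.8], 0.53)]
strip_red_mid scene [([208.9, 286.4], 0.81)]
crank_grip top [([221.1, 226.2], 0.52)]
crank_grip scene [([398.3, 209.9], 0.47)]
pointer top [([300.3, 230.7], 0.9)]
pointer scene [([345.2, 248.6], 0.84), ([331.6, 261.2], 0.27)]
dial_mark top [([309.8, 226.3], 0.97)]
dial_mark scene [([331.1, 261.1], 0.7)]
bar_handle top [([458.1, 271.2], 0.91)]
bar_handle scene [([190.2, 276.1], 0.8), ([330.1, 259.7], 0.26), ([398.6, 209.8], 0.19)]
rack top [([454.0, 245.3], 0.69)]
rack scene [([198.3, 302.5], 0.8)]
stage top [([301.7, 227.9], 0.66)]
stage scene [([342.9, 254.4], 0.94)]
```

View pics/t0c.png

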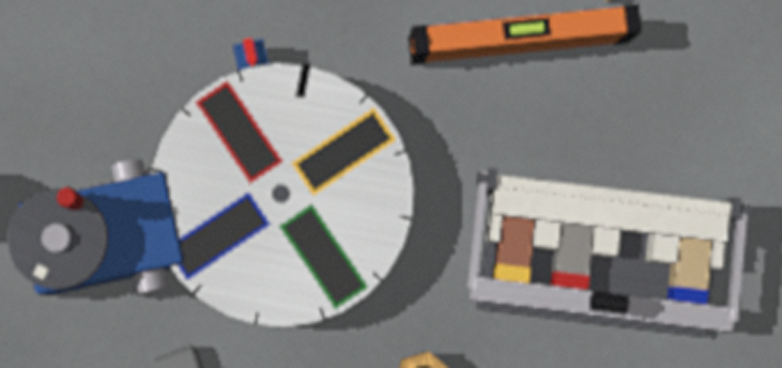

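View pics/s0c.png

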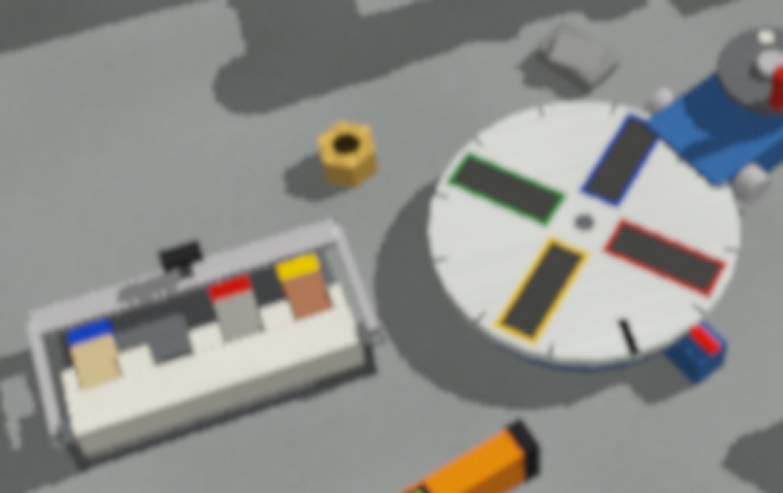

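```bash
python3 - <<'E'
from h import *
d=np.load("top0.npz"); P=cloud("top",d["d"]); p=d["p"]
for u,v in [(458,254),(466,258),(472,262),(466,247),(438,254),(440,250),(490,254),(413,250),(426,255),(450,258)]:
    print((u,v),P[v,u].round(4),p[v,u])
# dial fit
z=P[...,2]; m=(abs(z-0.05)<0.006)
m[:, :250]=0; m[:,375:]=0; m[:160]=0; m[290:]=0
cs,_=cv2.findContours(m.astype(np.uint8),0,2); c=max(cs,key=cv2.contourArea)
print(m.sum(),np.median(z[m]))
for o in range(2): print(cv2.minEnclosingCircle(c))
(cu,cv_),R=cv2.minEnclosingCircle(c)
print(onplane("top",[[cu,cv_],[cu+R,cv_],[cu,cv_-R]],0.05))
E
```

```text
(458, 254) [ 0.485  -0.2931  0.0167] [88 88 91]
(466, 258) [ 0.4749 -0.3123  0.0168] [85 86 89]
(472, 262) [ 0.4651 -0.3272  0.0145] [84 85 89]
(466, 247) [ 0.5023 -0.3143  0.0129] [56 57 59]
(438, 254) [ 0.484  -0.239   0.0413] [139 136 132]
(440, 250) [ 0.4938 -0.2448  0.0382] [138 135 133]
(490, 254) [ 0.4828 -0.3638  0.0401] [186 165 129]
(413, 250) [ 0.4944 -0.1794  0.0403] [150 102  83]
(426, 255) [ 0.4836 -0.216   0.0107] [57 57 61]
(450, 258) [ 0.4751 -0.2724  0.0203] [54 57 58]
10228 0.050260792602693005
((302.67999267578125, 226.25961303710938), 66.59557342529297)
((302.67999267578125, 226.25961303710938), 66.59557342529297)
[[ 0.55419772  0.08709193  0.05      ]
 [ 0.55233044 -0.074095    0.05      ]
 [ 0.71880454  0.08590052  0.05      ]]
```

```bash
cat > fit.py <<'E'
from h import *
from scipy.optimize import least_squares
def colmask(p,c):
    h=cv2.cvtColor(p,cv2.COLOR_RGB2HSV); H,S,V=[h[...,i].astype(int) for i in range(3)]
    s=(S>110)&(V>60)
    return s&{"red":(H<8)|(H>172),"yellow":(H>18)&(H<32),"green":(H>45)&(H<85),"blue":(H>105)&(H<130)}[c]
def dialfit(n,p,ctr):
    g=p.astype(int); white=((g.min(-1)>150)&(g.max(-1)-g.min(-1)<20)).astype(np.uint8)
    uv0=proj(n,[ctr[0],ctr[1],.05])[0]
    # radial edge search on the dial plane
    pts=[]
    for a in np.arange(0,2*np.pi,0.02):
        rr=np.arange(.115,.165,.0005); X=np.c_[ctr[0]+rr*np.cos(a),ctr[1]+rr*np.sin(a),0*rr+.05]
        uv=proj(n,X).astype(np.float32); v=cv2.remap(p.mean(-1).astype(np.float32),uv[None,:,0],uv[None,:,1],1)[0]
        v=cv2.GaussianBlur(v[None],(9,1),0)[0]; gdt=np.diff(v); i=gdt.argmin()
        if gdt[i]<-1.5: pts.append(X[i,:2])
    pts=np.array(pts)
    f=lambda q:np.hypot(*(pts-q[:2]).T)-.14
    s=least_squares(f,ctr,loss="soft_l1",f_scale=.001)
    return s.x,np.median(abs(f(s.x))),len(pts)
E
python3 - <<'E'
from fit import *
for n in("top","scene"):
    d=np.load(n+"0.npz"); p=d["p"]; P=cloud(n,d["d"])
    c=dialfit(n,p,[.555,.07]); c=dialfit(n,p,c[0]); print(n,c); C=c[0]
    # mark
    for col in("red","yellow","green","blue"):
        m=colmask(p,col); v,u=np.nonzero(m); X=onplane(n,np.c_[u,v],.05)
        k=(np.hypot(*(X[:,:2]-C).T)<.135)&(abs(P[v,u,2]-.05)<.012); Y=X[k,:2]
        if col=="red": None
        q=cv2.minAreaRect(Y.astype(np.float32)*1000); ctr=np.array(q[0])/1000-C
        print(col,k.sum(),np.array(q[0]).round(1),np.round(q[1],1),"rad",np.hypot(*ctr).round(4),"ang",np.degrees(np.arctan2(ctr[1],ctr[0])).round(2),round(q[2],1))
    # dial black mark: dark pixels at r .108-.136
    g=p.mean(-1)<75; v,u=np.nonzero(g); X=onplane(n,np.c_[u,v],.05); rr=np.hypot(*(X[:,:2]-C).T)
    k=(rr>.108)&(rr<.132); a=np.degrees(np.arctan2(X[k,1]-C[1],X[k,0]-C[0])); print("mark angs",np.histogram(a,bins=36,range=(-180,180)))
    # ledge top
    g=p.astype(int); w=(g.min(-1)>150)&(abs(P[...,2]-.051)<.008)&(P[...,1]<-.1)&(P[...,0]<.65)
    v,u=np.nonzero(w); X=onplane(n,np.c_[u,v],.051)
    q=cv2.minAreaRect(X[:,:2].astype(np.float32)*1000); print("ledge",len(u),q)
E
```

```text
top (array([0.55993014, 0.06532795]), np.float64(0.0008421904646116196), 309)
red 192 [626.8 109.3] [103.5  39. ] rad 0.08 ang 33.3 33.5
yellow 216 [604.3  -1.5] [ 39.4 103. ] rad 0.0803 ang -56.4 33.2
green 32 [493.5  21.1] [99.6 35.3] rad 0.0798 ang -146.3 33.5
blue 379 [545.2 152.9] [109.4 105.5] rad 0.0888 ang 99.55 33.5
mark angs (array([ 0,  0, 36, 75, 17,  0,  0,  0,  0,  0,  0, 24, 67,  3,  0,  0, 21,
        0,  0,  0, 37, 71, 10,  0,  0,  0,  6, 36, 12, 30, 70, 11,  0,  0,
        0,  0]), array([-180., -170., -160., -150., -140., -130., -120., -110., -100.,
        -90.,  -80.,  -70.,  -60.,  -50.,  -40.,  -30.,  -20.,  -10.,
          0.,   10.,   20.,   30.,   40.,   50.,   60.,   70.,   80.,
         90.,  100.,  110.,  120.,  130.,  140.,  150.,  160.,  170.,
        180.]))
ledge 2895 ((477.4880676269531, -402.78765869140625), (537.692626953125, 131.64097595214844), 82.37525177001953)
scene (array([0.55902251, 0.06456908]), np.float64(0.0008297862728043198), 308)
red 111 [625.2 109.4] [100.9  36.2] rad 0.08 ang 34.12 34.5
yellow 194 [602.2  -1.6] [ 38.3 102. ] rad 0.079 ang -56.87 33.8
green 0 [0. 0.] [0. 0.] rad 0.5627 ang -173.41 0.0
blue 181 [541.7 153.5] [105.6 101.5] rad 0.0906 ang 101.05 33.4
mark angs (array([ 0,  0, 17, 43,  0,  0,  0,  0,  0,  0,  0, 11, 37,  0,  0,  0,  8,
        0,  0,  0,  9, 46,  2,  0,  0,  0,  0,  6,  3, 12, 40,  2,  0,  0,
        0,  0]), array([-180., -170., -160., -150., -140., -130., -120., -110., -100.,
        -90.,  -80.,  -70.,  -60.,  -50.,  -40.,  -30.,  -20.,  -10.,
          0.,   10.,   20.,   30.,   40.,   50.,   60.,   70.,   80.,
         90.,  100.,  110.,  120.,  130.,  140.,  150.,  160.,  170.,
        180.]))
ledge 2507 ((455.5693359375, -414.0392150878906), (578.1342163085938, 163.10337829589844), 74.6901626586914)
```

```bash
python3 - <<'E'
from fit import *
C=np.array([.5595,.065])
for n in("top","scene"):
    d=np.load(n+"0.npz"); p=d["p"]; P=cloud(n,d["d"]); g=p.astype(int)
    g2=p.mean(-1)<75; v,u=np.nonzero(g2); X=onplane(n,np.c_[u,v],.05); dd=X[:,:2]-C; rr=np.hypot(*dd.T); a=np.degrees(np.arctan2(dd[:,1],dd[:,0]))
    k=(rr>.106)&(rr<.138)&(a>-30)&(a<0); print(n,"mark",k.sum(),a[k].mean(),a[k].std(),rr[k].min(),rr[k].max())
    # pointer: red outside rim
    v,u=np.nonzero(colmask(p,"red")&(P[...,0]>.66)&(P[...,0]<.76)&(P[...,1]>.03)&(P[...,1]<.16))
    Y=P[v,u]; print("pointer",len(u),Y.mean(0).round(4),np.ptp(Y,axis=0).round(3)); dd=Y[:,:2]-C;print(np.degrees(np.arctan2(dd[:,1],dd[:,0])).mean(),np.hypot(*dd.T).min(),np.hypot(*dd.T).max())
    # grip
    v,u=np.nonzero(colmask(p,"red")&(P[...,2]>.09)&(P[...,2]<.15)&(P[...,1]>.15)&(P[...,1]<.45)&(P[...,0]>.3)&(P[...,0]<.75)); Y=P[v,u]
    print("grip",len(u),Y.mean(0).round(4),Y.min(0).round(4),Y.max(0).round(4))
    w=(g.min(-1)>150)&(abs(P[...,2]-.051)<.006)&(P[...,1]<-.1)&(P[...,1]>-.42)&(P[...,0]>.5)&(P[...,0]<.62)
    w=cv2.morphologyEx(w.astype(np.uint8),2,np.ones((3,3)))
    v,u=np.nonzero(w); X=onplane(n,np.c_[u,v],.051)
    print("ledge",len(u),cv2.minAreaRect(X[:,:2].astype(np.float32)*1000),np.median(P[v,u,2]))
    # handle
    dark=(g.max(-1)<45)&(P[...,2]>.06)&(P[...,2]<.12)&(P[...,1]<-.2)&(P[...,1]>-.4)&(P[...,0]>.35)&(P[...,0]<.55)
    v,u=np.nonzero(dark); print("handle",len(u),P[v,u].mean(0).round(4),P[v,u].min(0).round(4),P[v,u].max(0).round(4))
    # crank hub: points z> .085 in region
    k=(P[...,2]>.08)&(P[...,2]<.1)&(P[...,1]>.2)&(P[...,1]<.4)&(P[...,0]>.42)&(P[...,0]<.65); v,u=np.nonzero(k)
    if len(u):
        X=onplane(n,np.c_[u,v],.085)[:,:2]; (a,b),R=cv2.minEnclosingCircle(X.astype(np.float32)*1000); print("disc",len(u),a,b,R,X.mean(0))
    for col in("red","yellow","blue"):
        k=colmask(p,col)&(P[...,2]>.03)&(P[...,2]<.05)&(P[...,1]<-.1)&(P[...,1]>-.45)&(P[...,0]>.4)&(P[...,0]<.5); v,u=np.nonzero(k); print(col,len(u),P[v,u].mean(0).round(4) if len(u) else "")
E
```

```text
top mark 28 -11.457948948227093 0.7370149318926197 0.10763086270607135 0.1378230450695876
pointer 84 [0.6932 0.1115 0.049 ] [0.078 0.059 0.059]
20.12188832686254 0.11121292393609845 0.18189264169359182
grip 77 [0.5482 0.2746 0.1241] [0.5393 0.2667 0.0906] [0.5577 0.2857 0.1371]
ledge 1697 ((539.6071166992188, -276.3086853027344), (71.91896057128906, 279.678955078125), 1.0188579559326172) 0.05128536273142115
handle 91 [ 0.4419 -0.2655  0.0882] [ 0.4344 -0.2831  0.0805] [ 0.451  -0.248   0.0935]
disc 1405 511.4814147949219 294.76080322265625 52.101322174072266 [0.50918987 0.29546292]
red 93 [ 0.4664 -0.2374  0.0399]
yellow 93 [ 0.4742 -0.1767  0.0401]
blue 86 [ 0.4493 -0.3609  0.0399]
scene mark 11 -11.39609373908304 0.37403897066288133 0.11156020039393465 0.13538814297919996
pointer 71 [0.6986 0.106  0.0502] [0.066 0.053 0.016]
17.310961254717352 0.11236143130713204 0.1707815049895518
grip 97 [0.5539 0.2725 0.117 ] [0.5407 0.2648 0.0909] [0.5622 0.2842 0.1344]
ledge 1451 ((537.685546875, -277.24346923828125), (282.46038818359375, 72.15736389160156), 89.97309112548828) 0.0516399753121477
handle 46 [ 0.4464 -0.2688  0.0877] [ 0.4377 -0.2823  0.0802] [ 0.4518 -0.256   0.0938]
disc 801 513.3029174804688 292.72296142578125 54.124656677246094 [0.51195535 0.29236045]
red 78 [ 0.4627 -0.2399  0.0403]
yellow 92 [ 0.4723 -0.1788  0.0406]
blue 72 [ 0.4454 -0.3618  0.0398]
```

Call:
move_arm --series '[[[0,0,0.16,0.18,-0.9,0,1],[0,0,0.16,0.18,-0.9,0,1],[0,0,0.16,0.18,-0.9,0,1],[0,0,0.16,0.18,-0.9,0,1],[0,0,0.16,0.18,-0.9,0,1],[0,0,0.16,0.18,-0.9,0,1],[0,0,0.16,0.18,-0.9,0,1],[0,0,0.16,0.18,-0.9,0,1],[0,0,0.16,0.18,-0.9,0,1],[0,0,0.16,0.18,-0.9,0,1],[0,0,0.16,0.18,-0.9,0,1],[0,0,0.16,0.18,-0.9,0,1]]]'

```text
time_s: 2.4
tcp_pos: [0.4128, -0.1074, 0.2948]
ee_rot: [[0.011, -0.181, -0.983], [0.005, -0.983, 0.181], [-1.0, -0.007, -0.01]]
wrist_force: [1.3, 0.9, -0.5]
gripper_width: 1.0
```

```bash
cat >> h.py <<'E'
def st():
    s=r.sense(); R=s["ee_rot"]; t=s["tcp_pos"]; g=t+R[:,0]*.051
    print("t",round(s["time_s"],2),"tcp",t.round(4),"grasp",g.round(4),"xax",R[:,0].round(3),"yaw(y)",np.degrees(np.arctan2(R[1,1],R[0,1])).round(2),"F",s["wrist_force"].round(1),"w",round(s["gripper_width"],3),"j",s["joints"].round(0))
    return s
E
python3 -c "
from h import *
st()"
```

```text
t 2.4 tcp [ 0.4128 -0.1074  0.2948] grasp [ 0.4134 -0.1072  0.2438] xax [ 0.011  0.005 -1.   ] yaw(y) -100.44 F [ 1.3  0.9 -0.5] w 1.0 j [  7.   2. -25.  -0. -62.  72.]
```

Call:
move_arm --series '[[[0,0,0.1,0.15,-0.8,0,1],[0,0,0.1,0.15,-0.8,0,1],[0,0,0.1,0.12,-0.7,0,1],[0,0,0,0.05,-0.2,-0.3,1],[0,0,0,0,0,-0.5,1],[0,0,0,0,0,0,1]]]'

```text
time_s: 3.15
tcp_pos: [0.4416, -0.2676, 0.2469]
ee_rot: [[0.015, -0.146, -0.989], [0.004, -0.989, 0.146], [-1.0, -0.007, -0.014]]
wrist_force: [-0.8, -0.3, -0.7]
gripper_width: 0.999
```

```bash
python3 -c "
from h import *
st(); p,d=cap('top'); crop(p,380,190,160,120,5,'t1'); p,d=cap('scene'); crop(p,120,160,200,180,4,'s1')"
```

```text
t 3.15 tcp [ 0.4416 -0.2676  0.2469] grasp [ 0.4424 -0.2673  0.1959] xax [ 0.015  0.004 -1.   ] yaw(y) -98.39 F [-0.8 -0.3 -0.7] w 0.999 j [-13.  14. -19.  -1. -57.  95.]
```

Call:
move_arm --series '[[[0,0.1,0,0.02,0,-0.6,1],[0,0,0,0,0,-0.6,1],[0,0,0,0,0,-0.5,1],[0,0,0,0,0,-0.25,1],[0,0,0,0,0,0,1]]]'

```text
time_s: 3.88
tcp_pos: [0.4508, -0.2679, 0.1394]
ee_rot: [[0.026, -0.138, -0.99], [-0.005, -0.99, 0.138], [-1.0, 0.002, -0.026]]
wrist_force: [-0.7, -0.3, 1.1]
gripper_width: 0.998
```

```bash
python3 -c "
from h import *
st(); p,d=cap('top'); crop(p,380,190,160,120,5,'t1'); p,d=cap('scene'); crop(p,120,180,160,140,5,'s1')"
```

```text
t 3.88 tcp [ 0.4508 -0.2679  0.1394] grasp [ 0.4521 -0.2681  0.0884] xax [ 0.026 -0.005 -1.   ] yaw(y) -97.95 F [-0.7 -0.3  1.1] w 0.998 j [-13.  22. -26.  -0. -41.  95.]
```

View pics/s1.png

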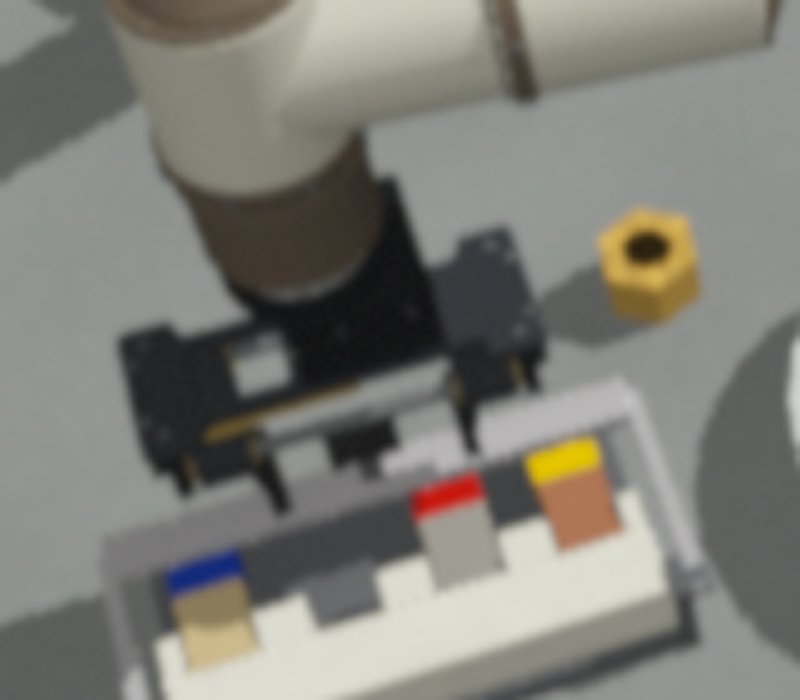

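Call:
move_arm --series '[[[0,0.2,0,-0.13,0.01,-0.1,1],[0,0,0,0,0,0,1]]]'

```text
time_s: 4.22
tcp_pos: [0.4442, -0.2676, 0.1363]
ee_rot: [[0.003, -0.138, -0.99], [-0.007, -0.99, 0.138], [-1.0, 0.007, -0.004]]
wrist_force: [0.9, 0.2, 0.3]
gripper_width: 0.998
```

```bash
python3 -c "
from h import *
st()"
```

```text
t 4.22 tcp [ 0.4442 -0.2676  0.1363] grasp [ 0.4444 -0.268   0.0853] xax [ 0.003 -0.007 -1.   ] yaw(y) -97.92 F [0.9 0.2 0.3] w 0.998 j [-13.  22. -26.   1. -42.  95.]
```

Call:
move_arm --series '[[[0,0,0,-0.01,0,-0.12,1],[0,0,0,0,0,0,0.3],[0,0,0,0,0,0,0],[0,0,0,0,0,0,0],[0,0,0,0,0,0,0]]]'

```text
time_s: 4.85
tcp_pos: [0.4439, -0.2678, 0.1292]
ee_rot: [[0.004, -0.138, -0.99], [-0.008, -0.99, 0.138], [-1.0, 0.007, -0.005]]
wrist_force: [-1.1, 0.2, 0.5]
gripper_width: 0.63
```

```bash
python3 -c "
from h import *
st()"
```

```text
t 4.85 tcp [ 0.4439 -0.2678  0.1292] grasp [ 0.4441 -0.2682  0.0782] xax [ 0.004 -0.008 -1.   ] yaw(y) -97.92 F [-1.1  0.2  0.5] w 0.63 j [-13.  22. -27.   1. -41.  95.]
```

Call:
move_arm --series '[[[0,0,0,0,0,0,0],[0,0,0,0,0,0,0],[0,0,0,0,0,0,0],[0,0,0,0,0,0,0]]]'

```text
time_s: 5.35
tcp_pos: [0.4438, -0.2692, 0.1294]
ee_rot: [[0.004, -0.137, -0.991], [-0.01, -0.991, 0.137], [-1.0, 0.009, -0.005]]
wrist_force: [0.2, 0.6, 0.1]
gripper_width: 0.407
```

Call:
move_arm --series '[[[0,0,0,0.11,-0.016,0.3,0],[0,0,0,0.156,-0.022,0.274,0],[0,0,0,0.196,-0.028,0.246,0],[0,0,0,0.232,-0.033,0.212,0],[0,0,0,0.262,-0.037,0.173,0],[0,0,0,0,0,0,0]]]'

```text
time_s: 6.1
tcp_pos: [0.4877, -0.2753, 0.1919]
ee_rot: [[-0.039, -0.141, -0.989], [0.003, -0.99, 0.141], [-0.999, 0.003, 0.039]]
wrist_force: [2.1, -1.0, -0.3]
gripper_width: 0.407
```

```bash
python3 -c "
from h import *
st()"
```

```text
t 6.1 tcp [ 0.4877 -0.2753  0.1919] grasp [ 0.4857 -0.2752  0.1409] xax [-0.039  0.003 -0.999] yaw(y) -98.12 F [ 2.1 -1.  -0.3] w 0.407 j [-13.  22. -16.   0. -55.  94.]
```

Call:
move_arm --series '[[[0,-0.15,0,0.3,-0.042,0.196,0],[0,-0.15,0,0.326,-0.046,0.147,0],[0,0,0,0.344,-0.049,0.093,0],[0,0,0,0.355,-0.05,0.038,0],[0,0,0,0,0,0,0]]]'

```text
time_s: 6.72
tcp_pos: [0.5538, -0.2846, 0.2154]
ee_rot: [[-0.034, -0.144, -0.989], [0.012, -0.99, 0.143], [-0.999, -0.007, 0.035]]
wrist_force: [1.3, -2.4, -0.9]
gripper_width: 0.408
```

```bash
python3 -c "
from h import *
st()"
```

```text
t 6.72 tcp [ 0.5538 -0.2846  0.2154] grasp [ 0.5521 -0.2839  0.1645] xax [-0.034  0.012 -0.999] yaw(y) -98.26 F [ 1.3 -2.4 -0.9] w 0.408 j [-12.  26.  -5.  -0. -61.  94.]
```

Call:
move_arm --series '[[[0,-0.15,0,0.38,-0.054,-0.01,0],[0,-0.15,0,0.37,-0.052,-0.065,0],[0,0,0,0.02,0,-0.01,0],[0,0,0,0,0,0,0]]]'

```text
time_s: 7.22
tcp_pos: [0.5959, -0.2904, 0.2095]
ee_rot: [[0.002, -0.144, -0.99], [0.014, -0.99, 0.144], [-1.0, -0.014, 0.0]]
wrist_force: [0.7, -1.2, 0.0]
gripper_width: 0.408
```

```bash
python3 -c "
from h import *
st()"
```

```text
t 7.22 tcp [ 0.5959 -0.2904  0.2095] grasp [ 0.596  -0.2897  0.1585] xax [ 0.002  0.014 -1.   ] yaw(y) -98.26 F [ 0.7 -1.2  0. ] w 0.408 j [-12.  29.   0.  -1. -61.  95.]
```

Call:
move_arm --series '[[[0,0,0,0,0,0,1],[0,0,0,0,0,0,1],[0,0,0,0,0,0,1],[0,0,0,0,0,0.4,1],[0,0,0,0,0,0.8,1],[0,0,0,-0.7,0.2,0.3,1],[0,0,0,-0.7,0.5,0,1],[0,0,0,-0.7,0.7,0,1],[0,0,0,-0.5,0.7,0,1],[0,0,0,0,0.6,0,1],[0,0,0,0,0.2,0,1]]]'

```text
time_s: 8.6
tcp_pos: [0.4327, -0.1121, 0.3018]
ee_rot: [[0.007, -0.147, -0.989], [0.017, -0.989, 0.147], [-1.0, -0.017, -0.004]]
wrist_force: [-0.5, 0.2, 0.2]
gripper_width: 1.0
```

```bash
python3 -c "
from h import *
st(); p,d=cap('top'); np.savez('top1.npz',p=p,d=d); crop(p,380,190,160,120,5,'t2'); p,d=cap('scene');np.savez('scene1.npz',p=p,d=d); crop(p,120,180,160,140,5,'s2')"
```

```text
t 8.6 tcp [ 0.4327 -0.1121  0.3018] grasp [ 0.4331 -0.1113  0.2508] xax [ 0.007  0.017 -1.   ] yaw(y) -98.48 F [-0.5  0.2  0.2] w 1.0 j [  6.   4. -22.  -1. -64.  76.]
```

View pics/t2.png

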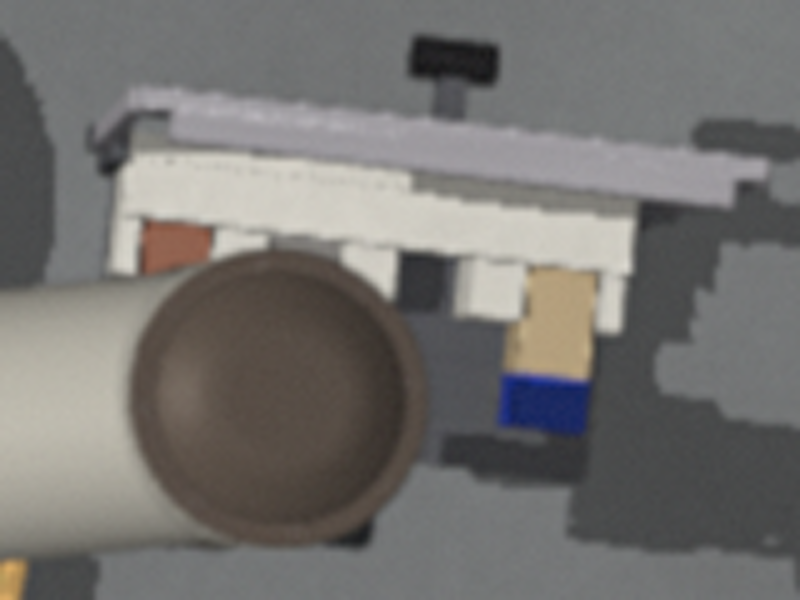

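View pics/s2.png

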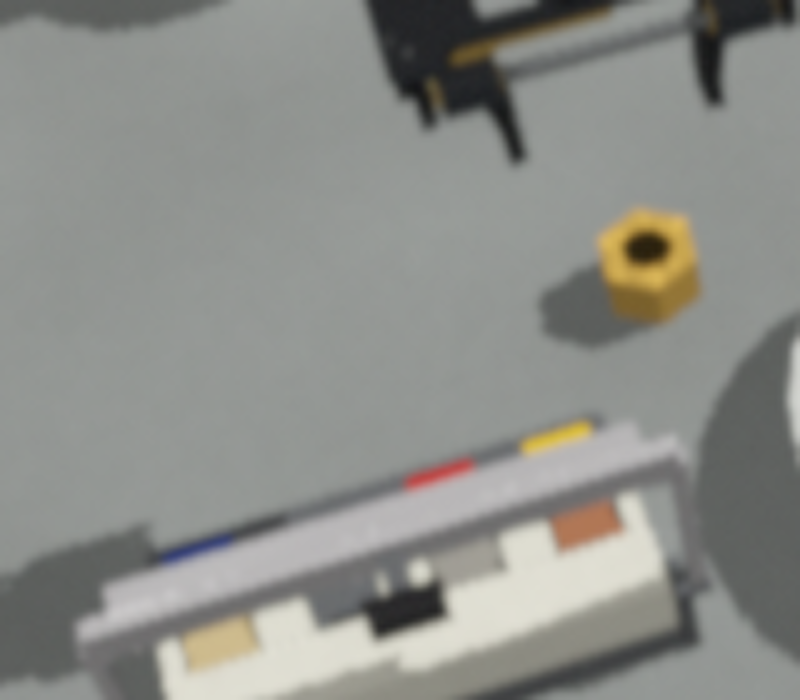

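```bash
python3 -c "
from h import *
X=onplane('top',[[380+500/5,190+423/5],[380+588/5,190+432/5],[380+530/5,190+272/5],[380+597/5,190+275/5],[380+544/5,190+375/5]],.04); print(X)
ex=np.array([.990,-.140]);ey=np.array([.14,.99]);print(X[:,:2]@ex-.5245, X[:,:2]@ey+.2023)"
```

```text
[[ 0.43353327 -0.33800185  0.04      ]
 [ 0.4288517  -0.37969431  0.04      ]
 [ 0.50613626 -0.35512681  0.04      ]
 [ 0.5043461  -0.38709637  0.04      ]
 [ 0.45637986 -0.3598578   0.04      ]]
[-0.0479818  -0.04677962  0.02629265  0.02899613 -0.02230385] [-0.07162718 -0.11355813 -0.07841647 -0.11031695 -0.09006604]
```

Call:
move_arm --series '[[[-0.12,0.05,0,0.35,-0.4,-0.2,0.53],[0,0,0,0.35,-0.4,-0.5,0.53],[0,0,0,0.3,-0.35,-0.5,0.53],[0,0,0,0,0,-0.5,0.53],[0,0,0,0,0,0,0.53]]]'

```text
time_s: 9.32
tcp_pos: [0.4973, -0.1889, 0.196]
ee_rot: [[0.0, -0.151, -0.989], [-0.002, -0.989, 0.151], [-1.0, 0.002, -0.0]]
wrist_force: [-0.2, 0.2, -0.5]
gripper_width: 0.56
```

```bash
python3 -c "
from h import *
st()"
```

```text
t 9.32 tcp [ 0.4973 -0.1889  0.196 ] grasp [ 0.4973 -0.189   0.145 ] xax [ 0.    -0.002 -1.   ] yaw(y) -98.68 F [-0.2  0.2 -0.5] w 0.56 j [ -3.  18. -20.   0. -51.  85.]
```

Call:
move_arm --series '[[[0,0,0.08,-0.05,0.14,-0.3,0.53],[0,0.05,0,-0.03,0,-0.6,0.53],[0,0.05,0,-0.03,0,-0.4,0.53],[0,0,0,0,0,-0.1,0.53],[0,0,0,0,0,0,0.53]]]'

```text
time_s: 9.95
tcp_pos: [0.4961, -0.1837, 0.1164]
ee_rot: [[-0.002, -0.139, -0.99], [-0.006, -0.99, 0.139], [-1.0, 0.006, 0.001]]
wrist_force: [0.2, -0.1, -0.2]
gripper_width: 0.533
```

```bash
python3 -c "
from h import *
st()"
```

```text
t 9.95 tcp [ 0.4961 -0.1837  0.1164] grasp [ 0.496  -0.184   0.0654] xax [-0.002 -0.006 -1.   ] yaw(y) -98.0 F [ 0.2 -0.1 -0.2] w 0.533 j [ -3.  24. -26.   0. -40.  84.]
```

Call:
move_arm --series '[[[0.04,0,0,-0.03,0.07,0,0.53],[0,0,0,0,0,-0.2,0.53],[0,0,0,-0.01,0.01,-0.2,0.53],[0,0,0,0,0,0,0.53]]]'

```text
time_s: 10.45
tcp_pos: [0.4945, -0.1788, 0.0936]
ee_rot: [[0.002, -0.139, -0.99], [-0.0, -0.99, 0.139], [-1.0, -0.0, -0.002]]
wrist_force: [0.3, 0.4, 0.8]
gripper_width: 0.532
```

```bash
python3 -c "
from h import *
st()"
```

```text
t 10.45 tcp [ 0.4945 -0.1788  0.0936] grasp [ 0.4946 -0.1788  0.0426] xax [ 0.002 -0.    -1.   ] yaw(y) -97.99 F [0.3 0.4 0.8] w 0.532 j [ -2.  26. -27.  -0. -37.  84.]
```

Call:
move_arm --series '[[[0,0,0,-0.005,-0.01,-0.06,0.53],[0,0,0,0,0,0,0],[0,0,0,0,0,0,0],[0,0,0,0,0,0,0],[0,0,0,0,0,0,0]]]'

```text
time_s: 11.08
tcp_pos: [0.494, -0.1806, 0.0897]
ee_rot: [[0.001, -0.139, -0.99], [-0.001, -0.99, 0.139], [-1.0, 0.001, -0.001]]
wrist_force: [-0.2, 0.6, -1.7]
gripper_width: 0.391
```

```bash
python3 -c "
from h import *
st()"
```

```text
t 11.07 tcp [ 0.494  -0.1806  0.0897] grasp [ 0.4941 -0.1806  0.0387] xax [ 0.001 -0.001 -1.   ] yaw(y) -97.98 F [-0.2  0.6 -1.7] w 0.391 j [ -2.  26. -27.   0. -36.  84.]
```

Call:
move_arm --series '[[[0,0,0,-0.15,0.021,0.01,0],[0,0,0,-0.24,0.034,0,0],[0,0,0,-0.24,0.034,0,0],[0,0,0,-0.24,0.034,0,0],[0,0,0,-0.24,0.034,0,0],[0,0,0,-0.15,0.02,0,0],[0,0,0,0,0,0,0]]]'

```text
time_s: 11.95
tcp_pos: [0.4106, -0.1684, 0.0901]
ee_rot: [[-0.001, -0.139, -0.99], [-0.0, -0.99, 0.139], [-1.0, 0.001, 0.001]]
wrist_force: [-0.5, -0.9, -2.0]
gripper_width: 0.39
```

```bash
python3 -c "
from h import *
st()"
```

```text
t 11.95 tcp [ 0.4106 -0.1684  0.0901] grasp [ 0.4105 -0.1684  0.0391] xax [-0.001 -0.    -1.   ] yaw(y) -97.99 F [-0.5 -0.9 -2. ] w 0.39 j [ -1.  21. -39.   0. -31.  83.]
```

Call:
move_arm --series '[[[0,0,0,0,0,0.4,0],[0,0,0,0,0,0.8,0],[0,0,0,0,0.1,0.6,0],[0,0,-0.6,0.3,0.3,0.1,0],[0,0,-0.9,0.52,0.5,0,0],[0,0,-0.9,0.52,0.5,0,0],[0,0,-0.9,0.52,0.5,0,0],[0,0,-0.9,0.52,0.5,0,0],[0,0,-0.9,0.4,0.4,0,0],[0,0,-0.5,0.1,0.1,0,0],[0,0,0,0,0,0,0]]]'

```text
time_s: 13.32
tcp_pos: [0.5905, 0.0124, 0.2067]
ee_rot: [[0.002, -0.812, -0.583], [0.001, -0.583, 0.812], [-1.0, -0.002, -0.0]]
wrist_force: [-0.3, -0.4, -2.3]
gripper_width: 0.39
```

```bash
python3 -c "
from h import *
st(); p,d=cap('scene'); crop(p,230,160,180,150,4,'s3')"
```

```text
t 13.32 tcp [0.5905 0.0124 0.2067] grasp [0.5906 0.0125 0.1557] xax [ 0.002  0.001 -1.   ] yaw(y) -144.34 F [-0.3 -0.4 -2.3] w 0.39 j [ 17.  23. -11.  -0. -56.  19.]
```

View pics/s3.png

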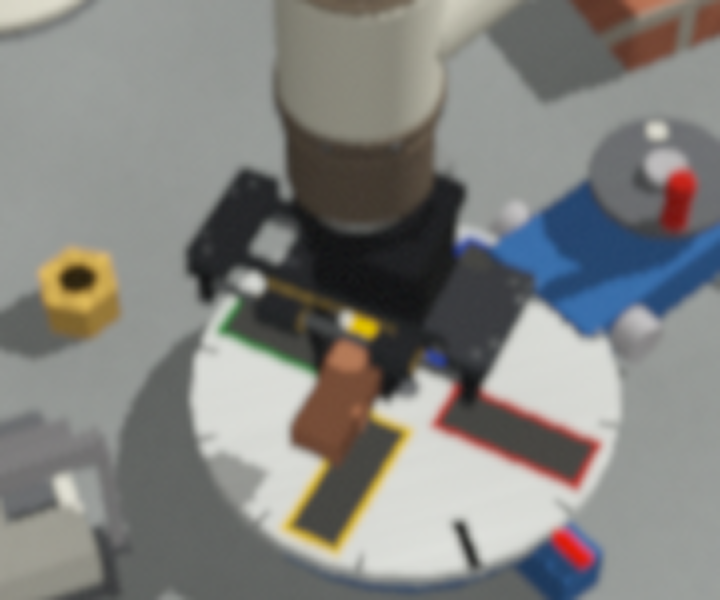

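Call:
move_arm --series '[[[0,0,-0.3,0.08,-0.03,-0.3,0],[0,0,0,0,0,-0.5,0],[0,0,0,-0.02,0,-0.35,0],[0,0,0,0,0,0,0]]]'

```text
time_s: 13.88
tcp_pos: [0.5919, 0.0076, 0.1328]
ee_rot: [[-0.001, -0.84, -0.542], [0.001, -0.542, 0.84], [-1.0, 0.001, 0.001]]
wrist_force: [0.9, -0.5, -2.6]
gripper_width: 0.386
```

```bash
python3 -c "
from h import *
st()"
```

```text
t 13.88 tcp [0.5919 0.0076 0.1328] grasp [0.5918 0.0076 0.0818] xax [-0.001  0.001 -1.   ] yaw(y) -147.15 F [ 0.9 -0.5 -2.6] w 0.386 j [ 16.  28. -16.  -0. -47.  17.]
```

Call:
move_arm --series '[[[0,0,0.08,0.06,0.055,-0.06,0],[0,0,0,0,0,-0.06,0],[0,0,0,0,0,0,0]]]'

```text
time_s: 14.25
tcp_pos: [0.5968, 0.0106, 0.1265]
ee_rot: [[0.002, -0.834, -0.552], [0.001, -0.552, 0.834], [-1.0, -0.002, -0.0]]
wrist_force: [0.5, -0.4, -2.4]
gripper_width: 0.388
```

```bash
python3 -c "
from h import *
st(); p,d=cap('scene'); crop(p,230,160,180,150,4,'s4');print(proj('scene',[[.6037,-.0017,.074]]))"
```

```text
t 14.25 tcp [0.5968 0.0106 0.1265] grasp [0.5969 0.0107 0.0755] xax [ 0.002  0.001 -1.   ] yaw(y) -146.52 F [ 0.5 -0.4 -2.4] w 0.388 j [ 17.  29. -15.  -0. -46.  17.]
[[316.72772374 274.77015624]]
```

View pics/s4.png

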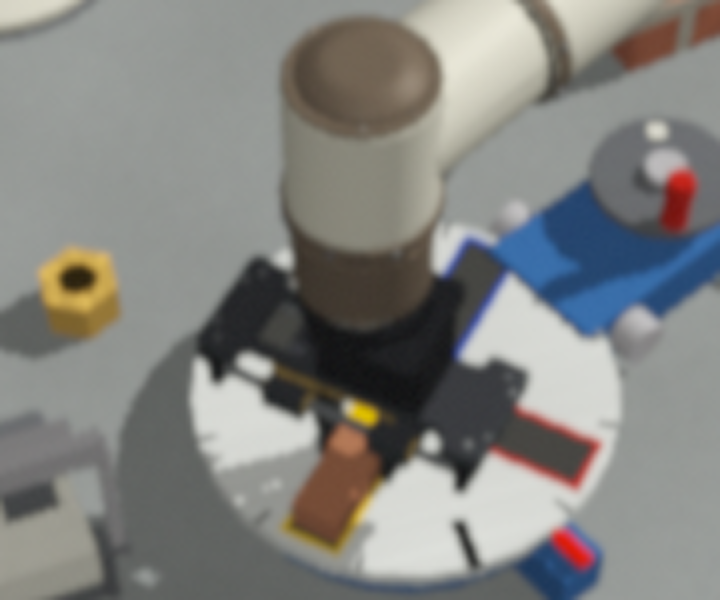

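Call:
move_arm --series '[[[0,0,0,-0.015,0,-0.045,0],[0,0,0,0,0,0,0.6],[0,0,0,0,0,0,0.6],[0,0,0,0,0,0.3,0.6],[0,0,0,0,0,0.6,0.6],[0,0,0,0,0,0.6,0.6],[0,0,0,0,0,0.4,0.6]]]'

```text
time_s: 15.18
tcp_pos: [0.5966, 0.0107, 0.2426]
ee_rot: [[0.004, -0.833, -0.553], [0.0, -0.553, 0.833], [-1.0, -0.004, -0.002]]
wrist_force: [0.0, -0.1, -0.5]
gripper_width: 0.602
```

```bash
python3 -c "
from h import *
st()"
```

```text
t 15.18 tcp [0.5966 0.0107 0.2426] grasp [0.5968 0.0107 0.1916] xax [ 0.004  0.    -1.   ] yaw(y) -146.44 F [ 0.  -0.1 -0.5] w 0.602 j [ 17.  21.  -8.   0. -60.  17.]
```

Call:
move_arm --series '[[[0,0,0.6,-0.6,-0.3,0.2,0.53],[0,0,0.9,-0.6,-0.6,0,0.53],[0,0,0.9,-0.4,-0.8,0,0.53],[0,0,0.9,-0.2,-0.8,0,0.53],[0,0,0.9,-0.05,-0.8,0,0.53],[0,0,0.9,0,-0.6,-0.2,0.53],[0,0,0.6,0,-0.2,-0.5,0.53],[0,0,0,0,0,-0.4,0.53],[0,0,0,0,0,0,0.53]]]'

```text
time_s: 16.3
tcp_pos: [0.4844, -0.2428, 0.1971]
ee_rot: [[0.023, -0.158, -0.987], [0.009, -0.987, 0.158], [-1.0, -0.013, -0.021]]
wrist_force: [-0.0, 0.2, 0.3]
gripper_width: 0.531
```

```bash
python3 -c "
from h import *
st()"
```

```text
t 16.3 tcp [ 0.4844 -0.2428  0.1971] grasp [ 0.4855 -0.2424  0.1461] xax [ 0.023  0.009 -1.   ] yaw(y) -99.09 F [-0.   0.2  0.3] w 0.531 j [-10.  19. -19.  -1. -51.  91.]
```

Call:
move_arm --series '[[[-0.06,0.16,0.13,0,0.02,-0.3,0.53],[0,0.05,0,-0.02,0,-0.6,0.53],[0,0.05,0,-0.02,0,-0.4,0.53],[0,0,0,0,0,-0.15,0.53],[0,0,0,0,0,0,0.53]]]'

```text
time_s: 16.92
tcp_pos: [0.4851, -0.2405, 0.1105]
ee_rot: [[-0.009, -0.133, -0.991], [-0.003, -0.991, 0.133], [-1.0, 0.004, 0.008]]
wrist_force: [0.6, 0.0, 0.5]
gripper_width: 0.531
```

```bash
python3 -c "
from h import *
st()"
```

```text
t 16.93 tcp [ 0.4851 -0.2405  0.1105] grasp [ 0.4847 -0.2407  0.0595] xax [-0.009 -0.003 -1.   ] yaw(y) -97.65 F [0.6 0.  0.5] w 0.531 j [ -9.  26. -24.   0. -41.  91.]
```

Call:
move_arm --series '[[[0,-0.05,-0.04,0,-0.015,-0.18,0.53],[0,0,0,0,0,-0.18,0.53],[0,0,0,0,0,-0.02,0.53],[0,0,0,0,0,0,0.53]]]'

```text
time_s: 17.42
tcp_pos: [0.4863, -0.2417, 0.0883]
ee_rot: [[0.003, -0.138, -0.99], [-0.004, -0.99, 0.138], [-1.0, 0.004, -0.003]]
wrist_force: [-0.0, 0.5, 0.3]
gripper_width: 0.533
```

```bash
python3 -c "
from h import *
st()"
```

```text
t 17.43 tcp [ 0.4863 -0.2417  0.0883] grasp [ 0.4864 -0.2419  0.0373] xax [ 0.003 -0.004 -1.   ] yaw(y) -97.95 F [-0.   0.5  0.3] w 0.533 j [ -9.  28. -25.   0. -37.  91.]
```

Call:
move_arm --series '[[[0,0,0,0,0,0.01,0],[0,0,0,0,0,0,0],[0,0,0,0,0,0,0],[0,0,0,0,0,0,0],[0,0,0,-0.15,0.021,0.01,0],[0,0,0,-0.24,0.034,0,0],[0,0,0,-0.24,0.034,0,0],[0,0,0,-0.24,0.034,0,0],[0,0,0,-0.24,0.034,0,0],[0,0,0,-0.12,0.02,0,0],[0,0,0,0,0,0,0]]]'

```text
time_s: 18.8
tcp_pos: [0.4054, -0.2301, 0.0899]
ee_rot: [[0.002, -0.139, -0.99], [-0.003, -0.99, 0.139], [-1.0, 0.003, -0.002]]
wrist_force: [-0.0, 0.9, -1.3]
gripper_width: 0.388
```

```bash
python3 -c "
from h import *
st()"
```

```text
t 18.8 tcp [ 0.4054 -0.2301  0.0899] grasp [ 0.4055 -0.2303  0.0389] xax [ 0.002 -0.003 -1.   ] yaw(y) -98.01 F [-0.   0.9 -1.3] w 0.388 j [ -9.  22. -36.   0. -32.  91.]
```

Call:
move_arm --series '[[[0,0,0,0,0,0.4,0],[0,0,0,0,0.1,0.8,0],[0,0,0,0,0.4,0.7,0],[0,0,0.4,0.2,0.65,0.2,0],[0,0,0.65,0.4,0.7,0,0],[0,0,0.65,0.5,0.7,0,0],[0,0,0.65,0.5,0.7,0,0],[0,0,0.65,0.5,0.7,0,0],[0,0,0.65,0.5,0.7,0,0],[0,0,0.65,0.45,0.5,0,0],[0,0,0.65,0.25,0.2,0,0],[0,0,0,0,0,0,0]]]'

```text
time_s: 20.3
tcp_pos: [0.6131, 0.1043, 0.2204]
ee_rot: [[0.011, 0.544, -0.839], [0.003, -0.839, -0.544], [-1.0, 0.003, -0.011]]
wrist_force: [0.0, -0.9, -1.7]
gripper_width: 0.39
```

```bash
python3 -c "
from h import *
st()"
```

```text
t 20.3 tcp [0.6131 0.1043 0.2204] grasp [0.6136 0.1044 0.1694] xax [ 0.011  0.003 -1.   ] yaw(y) -57.07 F [ 0.  -0.9 -1.7] w 0.39 j [ 25.  25.  -6.   0. -58.  98.]
```

Call:
move_arm --series '[[[0,0.06,0.08,0.03,-0.05,-0.4,0],[0,0,0,-0.01,0,-0.6,0],[0,0,0,-0.01,0,-0.4,0],[0,0,0,0,0,-0.05,0],[0,0,0,0,0,0,0]]]'

```text
time_s: 20.92
tcp_pos: [0.6124, 0.0991, 0.1325]
ee_rot: [[0.003, 0.547, -0.837], [0.003, -0.837, -0.547], [-1.0, -0.001, -0.004]]
wrist_force: [0.4, -0.1, -1.2]
gripper_width: 0.387
```

```bash
python3 -c "
from h import *
st()"
```

```text
t 20.93 tcp [0.6124 0.0991 0.1325] grasp [0.6126 0.0993 0.0815] xax [ 0.003  0.003 -1.   ] yaw(y) -56.81 F [ 0.4 -0.1 -1.2] w 0.387 j [ 24.  30. -11.  -0. -48.  99.]
```

Call:
move_arm --series '[[[0,0,0.05,0.03,0.04,-0.06,0],[0,0,0,0,0,-0.06,0],[0,0,0,0,0,-0.02,0],[0,0,0,0,0,0,0]]]'

```text
time_s: 21.42
tcp_pos: [0.6156, 0.102, 0.1267]
ee_rot: [[0.008, 0.553, -0.833], [0.005, -0.833, -0.553], [-1.0, 0.0, -0.01]]
wrist_force: [0.2, -0.6, -0.7]
gripper_width: 0.386
```

```bash
python3 -c "
from h import *
st(); p,d=cap('scene'); crop(p,230,160,180,150,4,'s5')"
```

```text
t 21.43 tcp [0.6156 0.102  0.1267] grasp [0.6161 0.1023 0.0757] xax [ 0.008  0.005 -1.   ] yaw(y) -56.4 F [ 0.2 -0.6 -0.7] w 0.386 j [ 24.  31. -11.  -0. -47.  99.]
```

View pics/s5.png

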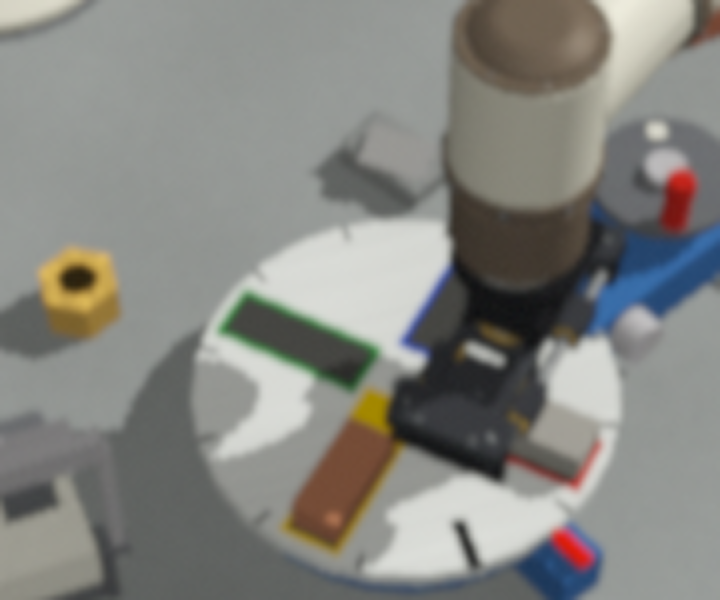

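Call:
move_arm --series '[[[0,0,0,-0.02,-0.01,-0.05,0],[0,0,0,0,0,0,0.6],[0,0,0,0,0,0,0.6],[0,0,0,0,0,0.3,0.6],[0,0,0,0,0,0.6,0.6],[0,0,0,0,0,0.6,0.6],[0,0,0,0,0,0.6,0.6],[0,0,0,-0.3,-0.6,0,0.6],[0,0,0,-0.5,-0.8,0,0.6]]]'

```text
time_s: 22.6
tcp_pos: [0.5681, 0.0183, 0.2557]
ee_rot: [[0.015, 0.558, -0.83], [0.006, -0.83, -0.558], [-1.0, 0.004, -0.016]]
wrist_force: [0.2, -1.2, -0.2]
gripper_width: 0.6
```

```bash
python3 -c "
from h import *
st()"
```

```text
t 22.6 tcp [0.5681 0.0183 0.2557] grasp [0.5689 0.0186 0.2047] xax [ 0.015  0.006 -1.   ] yaw(y) -56.09 F [ 0.2 -1.2 -0.2] w 0.6 j [ 18.  18. -11.  -0. -60. 106.]
```

Call:
move_arm --series '[[[0,0.1,-0.6,-0.5,-0.5,0,0.53],[0,0,-0.6,-0.5,-0.7,0,0.53],[0,0,-0.6,-0.4,-0.8,0,0.53],[0,0,-0.6,-0.25,-0.8,0,0.53],[0,0,-0.6,0,-0.8,0,0.53],[0,0,-0.6,0,-0.8,0,0.53],[0,0,-0.6,0,-0.8,0,0.53],[0,0,-0.6,0,-0.7,-0.2,0.53],[0,0,-0.3,0,-0.2,-0.4,0.53],[0,0,0,0,0,-0.4,0.53],[0,0,0,0,0,0,0.53]]]'

```text
time_s: 23.98
tcp_pos: [0.4635, -0.3632, 0.2011]
ee_rot: [[0.018, -0.146, -0.989], [-0.006, -0.989, 0.146], [-1.0, 0.003, -0.019]]
wrist_force: [-0.1, -0.2, -0.2]
gripper_width: 0.531
```

```bash
python3 -c "
from h import *
st()"
```

```text
t 23.98 tcp [ 0.4635 -0.3632  0.2011] grasp [ 0.4644 -0.3635  0.1501] xax [ 0.018 -0.006 -1.   ] yaw(y) -98.39 F [-0.1 -0.2 -0.2] w 0.531 j [-22.  23. -13.  -0. -54. 104.]
```

Call:
move_arm --series '[[[0.03,0.1,0.05,0.08,-0.02,-0.3,0.53],[0,0.05,0,-0.02,0,-0.6,0.53],[0,0.05,0,-0.02,0,-0.4,0.53],[0,0,0,0,0,-0.15,0.53],[0,0,0,0,0,0,0.53]]]'

```text
time_s: 24.6
tcp_pos: [0.4701, -0.3645, 0.1146]
ee_rot: [[-0.004, -0.134, -0.991], [-0.005, -0.991, 0.134], [-1.0, 0.006, 0.003]]
wrist_force: [-0.0, -0.1, 0.1]
gripper_width: 0.528
```

```bash
python3 -c "
from h import *
st()"
```

```text
t 24.6 tcp [ 0.4701 -0.3645  0.1146] grasp [ 0.4699 -0.3647  0.0636] xax [-0.004 -0.005 -1.   ] yaw(y) -97.7 F [-0.  -0.1  0.1] w 0.528 j [-22.  29. -16.   1. -44. 104.]
```

Call:
move_arm --series '[[[0.03,0,-0.04,-0.02,0,-0.2,0.53],[0,0,0,0,0,-0.2,0.53],[0,0,0,0,0,-0.04,0.53],[0,0,0,0,0,0,0.53]]]'

```text
time_s: 25.1
tcp_pos: [0.47, -0.3649, 0.0886]
ee_rot: [[-0.0, -0.139, -0.99], [-0.003, -0.99, 0.139], [-1.0, 0.003, -0.0]]
wrist_force: [0.9, 0.1, 0.1]
gripper_width: 0.532
```

```bash
python3 -c "
from h import *
st()"
```

```text
t 25.1 tcp [ 0.47   -0.3649  0.0886] grasp [ 0.47   -0.365   0.0376] xax [-0.    -0.003 -1.   ] yaw(y) -98.0 F [0.9 0.1 0.1] w 0.532 j [-22.  31. -17.   0. -41. 104.]
```

Call:
move_arm --series '[[[0,0,0,0,0,0.01,0],[0,0,0,0,0,0,0],[0,0,0,0,0,0,0],[0,0,0,0,0,0,0],[0,0,0,-0.15,0.021,0.01,0],[0,0,0,-0.24,0.034,0,0],[0,0,0,-0.24,0.034,0,0],[0,0,0,-0.24,0.034,0,0],[0,0,0,-0.24,0.034,0,0],[0,0,0,-0.12,0.02,0,0],[0,0,0,0,0,0,0]]]'

```text
time_s: 26.48
tcp_pos: [0.3891, -0.3531, 0.0901]
ee_rot: [[-0.001, -0.141, -0.99], [-0.002, -0.99, 0.141], [-1.0, 0.002, 0.001]]
wrist_force: [0.9, -0.4, -2.7]
gripper_width: 0.39
```

```bash
python3 -c "
from h import *
st(); p,d=cap('scene'); crop(p,230,160,180,150,4,'s6')"
```

```text
t 26.48 tcp [ 0.3891 -0.3531  0.0901] grasp [ 0.3891 -0.3532  0.0391] xax [-0.001 -0.002 -1.   ] yaw(y) -98.09 F [ 0.9 -0.4 -2.7] w 0.39 j [-24.  26. -27.   0. -36. 106.]
```

View pics/s6.png

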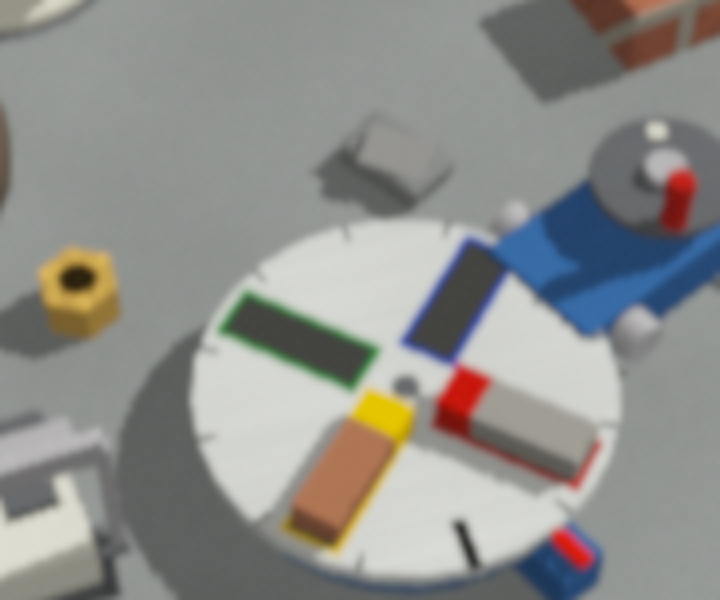

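Call:
move_arm --series '[[[0,0,0,0,0,0.4,0],[0,0,0,0,0,0.8,0],[0,0,0.5,0,0.2,0.7,0],[0,0,0.9,0.1,0.5,0.2,0],[0,0,0.9,0.15,0.55,0,0],[0,0,0.9,0.15,0.55,0,0],[0,0,0.9,0.15,0.55,0,0],[0,0,0.9,0.15,0.55,0,0],[0,0,0.9,0.15,0.55,0,0],[0,0,0.9,0.15,0.55,0,0],[0,0,0.9,0.15,0.55,0,0],[0,0,0.9,0.15,0.55,0,0],[0,0,0.9,0.15,0.55,0,0],[0,0,0.9,0.15,0.55,0,0],[0,0,0.9,0.15,0.5,0,0],[0,0,0.9,0.15,0.4,0,0],[0,0,0.9,0.1,0.3,0,0],[0,0,0.9,0.1,0.2,0,0],[0,0,0.5,0,0,0,0],[0,0,0,0,0,0,0]]]'

```text
time_s: 29.02
tcp_pos: [0.5277, 0.1231, 0.2218]
ee_rot: [[0.009, 0.925, 0.379], [0.013, 0.379, -0.925], [-1.0, 0.013, -0.009]]
wrist_force: [-0.1, -0.9, -2.4]
gripper_width: 0.39
```

```bash
python3 -c "
from h import *
st()"
```

```text
t 29.02 tcp [0.5277 0.1231 0.2218] grasp [0.5282 0.1238 0.1708] xax [ 0.009  0.013 -1.   ] yaw(y) 22.25 F [-0.1 -0.9 -2.4] w 0.39 j [ 30.  17. -17.  -0. -54. 172.]
```

Call:
move_arm --series '[[[0,0,-0.5,0,0,0,0],[0,0,-0.9,0,0,0,0],[0,0,-0.9,0,0,0,0],[0,0,-0.9,0,0,0,0],[0,0,-0.9,0,0,0,0],[0,0,-0.9,0,0,0,0],[0,0,-0.9,0,0,0,0],[0,0,-0.9,0,0,0,0],[0,0,-0.9,0,0,0,0],[0,0,-0.9,0,0,0,0],[0,0,-0.9,0,0,0,0],[0,0,-0.9,0,0,0,0],[0,0,-0.9,0,0,0,0],[0,0,-0.9,0,0,0,0],[0,0,-0.9,0,0,0,0],[0,0,-0.9,0,0,0,0],[0,0,-0.9,0,0,0,0],[0,0,-0.9,0,0,0,0],[0,0,-0.9,0,0,0,0],[0,0,-0.9,0,0,0,0]]]'

```text
time_s: 31.52
tcp_pos: [0.5292, 0.1229, 0.2215]
ee_rot: [[0.002, -0.575, -0.818], [-0.017, -0.818, 0.575], [-1.0, 0.013, -0.011]]
wrist_force: [-0.0, -0.4, -2.3]
gripper_width: 0.391
```

```bash
python3 -c "
from h import *
st()"
```

```text
t 31.52 tcp [0.5292 0.1229 0.2215] grasp [0.5293 0.1221 0.1705] xax [ 0.002 -0.017 -1.   ] yaw(y) -125.09 F [-0.  -0.4 -2.3] w 0.391 j [ 31.  18. -17.   1. -55.  24.]
```

Call:
move_arm --series '[[[0.1,0,-0.85,-0.15,0.15,0,0],[0,0,-0.85,-0.15,0.15,-0.3,0],[0,0,-0.75,-0.05,0.04,-0.5,0],[0,0,-0.1,0,0,-0.3,0],[0,0,0,0,0,0,0]]]'

```text
time_s: 32.15
tcp_pos: [0.5087, 0.1441, 0.1549]
ee_rot: [[0.004, -0.835, -0.55], [-0.001, -0.55, 0.835], [-1.0, -0.003, -0.003]]
wrist_force: [0.5, 0.2, -1.3]
gripper_width: 0.389
```

```bash
python3 -c "
from h import *
st()"
```

```text
t 32.15 tcp [0.5087 0.1441 0.1549] grasp [0.5089 0.1441 0.1039] xax [ 0.004 -0.001 -1.   ] yaw(y) -146.66 F [ 0.5  0.2 -1.3] w 0.389 j [ 33.  21. -24.   0. -45.  -0.]
```

Call:
move_arm --series '[[[0,0,0,-0.01,-0.02,-0.25,0],[0,0,0,-0.01,0,-0.15,0],[0,0,0,0,0,-0.05,0],[0,0,0,0,0,0,0]]]'

```text
time_s: 32.65
tcp_pos: [0.5089, 0.1432, 0.1285]
ee_rot: [[0.007, -0.835, -0.549], [0.001, -0.549, 0.836], [-1.0, -0.007, -0.004]]
wrist_force: [-0.6, 0.3, -1.6]
gripper_width: 0.389
```

```bash
python3 -c "
from h import *
st(); p,d=cap('scene'); crop(p,270,140,180,150,4,'s7'); p,d=cap('top'); crop(p,200,150,180,150,4,'t7')"
```

```text
t 32.65 tcp [0.5089 0.1432 0.1285] grasp [0.5093 0.1433 0.0775] xax [ 0.007  0.001 -1.   ] yaw(y) -146.67 F [-0.6  0.3 -1.6] w 0.389 j [ 33.  23. -25.   0. -41.  -0.]
```

View pics/s7.png

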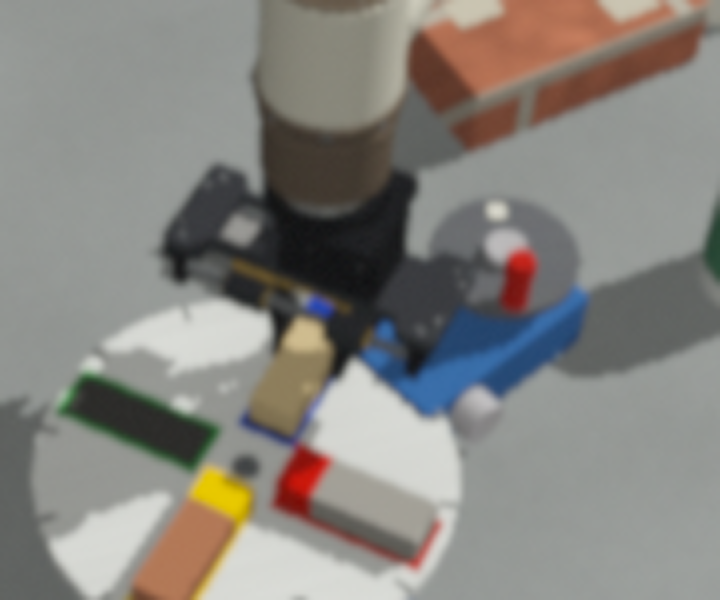

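Call:
move_arm --series '[[[0,0,0,-0.02,-0.01,-0.07,0],[0,0,0,0,0,0,0],[0,0,0,0,0,0,0.52],[0,0,0,0,0,0,0.52],[0,0,0,0,0,0,0.52],[0,0,0,0,0,0.3,0.52],[0,0,0,0,0,0.6,0.52],[0,0,0,-0.2,0,0.6,0.52],[0,0,0,-0.8,0,0.5,0.6],[0,0,0,-0.8,0,0,0.7],[0,0,0,-0.8,0.3,0,0.8],[0,0,0,0,0,0,0.8]]]'

```text
time_s: 34.25
tcp_pos: [0.3503, 0.1615, 0.2499]
ee_rot: [[0.014, -0.835, -0.551], [0.004, -0.551, 0.835], [-1.0, -0.014, -0.005]]
wrist_force: [-0.1, -0.4, 0.2]
gripper_width: 0.779
```

```bash
python3 -c "
from h import *
st(); p,d=cap('scene'); np.savez('scene2.npz',p=p,d=d); crop(p,250,160,180,150,4,'s8'); p,d=cap('top');np.savez('top2.npz',p=p,d=d); crop(p,200,150,180,150,4,'t8')"
```

```text
t 34.25 tcp [0.3503 0.1615 0.2499] grasp [0.3511 0.1617 0.1989] xax [ 0.014  0.004 -1.   ] yaw(y) -146.59 F [-0.1 -0.4  0.2] w 0.779 j [ 50.  -0. -35.   1. -55. -16.]
```

View pics/t8.png

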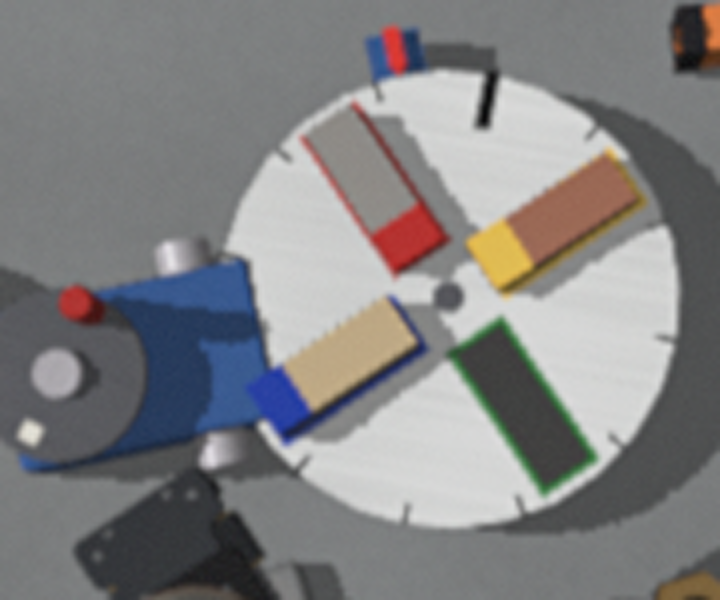

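View pics/s8.png

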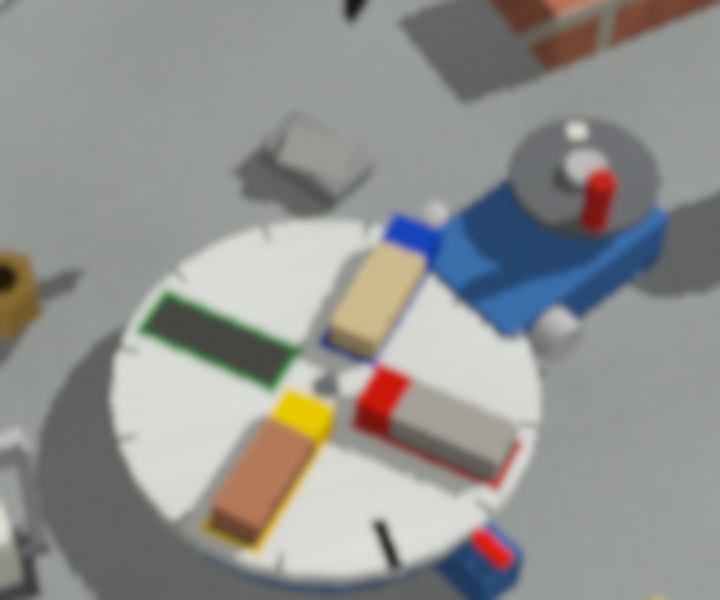

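```bash
cat > chk.py <<'E'
from fit import *
def strips(n,p,d,C=np.array([.5595,.065])):
    P=cloud(n,d); dd=P[...,:2]-C
    m=(abs(P[...,2]-.074)<.007)&(np.hypot(dd[...,0],dd[...,1])<.15)
    m=cv2.morphologyEx(m.astype(np.uint8),cv2.MORPH_OPEN,np.ones((3,3)))
    k,L,S,_=cv2.connectedComponentsWithStats(m)
    for i in range(1,k):
        if S[i,4]<150: continue
        v,u=np.nonzero(L==i); X=onplane(n,np.c_[u,v],.074)[:,:2]
        q=cv2.minAreaRect(X.astype(np.float32)*1000); e=np.array(q[0])/1000-C
        w,ev=np.linalg.eigh(np.cov(X.T)); a=np.degrees(np.arctan2(ev[1,1],ev[0,1]))%180
        me=X.mean(0)-C
        print(n,S[i,4],"rect",np.round(q[0],1),np.round(q[1],1),"rad",np.hypot(*e).round(4),np.hypot(*me).round(4),"ang",np.degrees(np.arctan2(e[1],e[0])).round(1),np.degrees(np.arctan2(me[1],me[0])).round(1),"axis",a.round(1))
E
python3 -c "
from chk import *
for n in('top','scene'):
    d=np.load(n+'2.npz'); strips(n,d['p'],d['d'])"
```

```text
top 570 rect [623.5 109.7] [100.9  34.5] rad 0.0781 0.0767 ang 34.9 35.2 axis 33.5
top 595 rect [601.4   3.3] [ 34.8 100.2] rad 0.0746 0.0745 ang -55.8 -56.0 axis 122.7
top 407 rect [522.  126.4] [34.5 79.1] rad 0.0719 0.0683 ang 121.4 121.5 axis 123.6
scene 324 rect [519.5 131.9] [ 37.2 102.7] rad 0.078 0.0711 ang 120.9 121.2 axis 125.7
scene 477 rect [625.9 107.1] [101.5  39.4] rad 0.0786 0.0773 ang 32.4 32.9 axis 34.1
scene 488 rect [604.    1.8] [ 37.5 103.2] rad 0.0773 0.0775 ang -54.8 -55.3 axis 122.3
```

```bash
python3 -c "
from fit import *
A=np.array([.5118,.2942])
for n in('top','scene'):
    d=np.load(n+'2.npz');p=d['p'];P=cloud(n,d['d'])
    k=(P[...,2]>.118)&(P[...,2]<.145)&(np.hypot(P[...,0]-.55,P[...,1]-.274)<.03); v,u=np.nonzero(k); X=onplane(n,np.c_[u,v],.13)[:,:2]
    print(n,len(u),X.mean(0),cv2.minEnclosingCircle(X.astype(np.float32)*1000))
    k=(abs(P[...,2]-.085)<.006)&(np.hypot(P[...,0]-.512,P[...,1]-.294)<.07); v,u=np.nonzero(k); X=onplane(n,np.c_[u,v],.085)[:,:2]
    print(len(u),cv2.minEnclosingCircle(X.astype(np.float32)*1000))
    k=colmask(p,'red')&(P[...,2]>.03)&(P[...,2]<.09)&(np.hypot(P[...,0]-.5595,P[...,1]-.065)>.145)&(P[...,0]>.66)&(P[...,0]<.76)&(P[...,1]<.16);v,u=np.nonzero(k);D=P[v,u,:2]-[.5595,.065];print('ptr',len(u),P[v,u].mean(0),np.degrees(np.arctan2(D[:,1],D[:,0])).mean(),np.hypot(*D.T).min())
print(proj('top',[.5595,.065,.05]))
"
```

```text
top 68 [0.5482202  0.27563322] ((548.650634765625, 275.7869873046875), 10.717247009277344)
1310 ((511.4814147949219, 294.76080322265625), 52.101322174072266)
ptr 45 [0.71473626 0.07853378 0.04904689] 7.212794095127867 0.14566728012423424
scene 56 [0.55387836 0.27249824] ((555.2276000976562, 273.18597412109375), 14.228862762451172)
733 ((513.3029174804688, 292.72296142578125), 54.124656677246094)
ptr 43 [0.71488047 0.0959374  0.05057676] 11.26452510538407 0.1456917382956839
[[311.75830274 223.9841485 ]]
```

```bash
python3 -c "
from fit import *
for n in('top','scene'):
    d=np.load(n+'2.npz');P=cloud(n,d['d'])
    k=(P[...,2]>.088)&(np.hypot(P[...,0]-.512,P[...,1]-.294)<.028); print(n,k.sum(),np.sort(P[...,2][k]).round(3)[::8], P[k][:,:2].min(0),P[k][:,:2].max(0))
"
```

```text
top 157 [0.088 0.088 0.088 0.089 0.089 0.09  0.09  0.091 0.091 0.091 0.092 0.092
 0.093 0.094 0.094 0.095 0.095 0.096 0.097 0.097] [0.48409743 0.26667217] [0.53850414 0.32078273]
scene 80 [0.088 0.089 0.089 0.09  0.091 0.093 0.094 0.095 0.095 0.097] [0.48735711 0.26998376] [0.53188742 0.31711216]
```

Call:
move_arm --series '[[[0,0.1,0,0.6,0.35,0,0.8],[0,0,0,0.8,0.45,0,0.8],[0,0,0,0.8,0.45,0,0.8],[0,0,0,0.7,0.4,0,0.8],[0,0,0,0.25,0.2,0,0.8],[0,0,0,0,0,-0.2,0.8],[0,0,0,0,0,0,0.8]]]'

```text
time_s: 35.22
tcp_pos: [0.5554, 0.2709, 0.2303]
ee_rot: [[-0.003, -0.842, -0.539], [-0.001, -0.539, 0.842], [-1.0, 0.003, 0.001]]
wrist_force: [0.3, 0.3, 0.1]
gripper_width: 0.799
```

```bash
python3 -c "
from h import *
st()"
```

```text
t 35.23 tcp [0.5554 0.2709 0.2303] grasp [0.5552 0.2709 0.1793] xax [-0.003 -0.001 -1.   ] yaw(y) -147.37 F [0.3 0.3 0.1] w 0.799 j [ 41.  24.  -5.  -0. -61.  -8.]
```

Call:
move_arm --series '[[[0,0,0,-0.1,0.08,-0.25,0.8],[0,0,0,-0.02,0,-0.5,0.8],[0,0,0,-0.01,0,-0.25,0.8],[0,0,0,0,0,0,0.8]]]'

```text
time_s: 35.72
tcp_pos: [0.5445, 0.2744, 0.1682]
ee_rot: [[-0.004, -0.842, -0.539], [-0.001, -0.539, 0.842], [-1.0, 0.004, 0.001]]
wrist_force: [0.6, 1.6, 0.4]
gripper_width: 0.8
```

```bash
python3 -c "
from h import *
st()"
```

```text
t 35.73 tcp [0.5445 0.2744 0.1682] grasp [0.5443 0.2743 0.1172] xax [-0.004 -0.001 -1.   ] yaw(y) -147.38 F [0.6 1.6 0.4] w 0.8 j [ 42.  27. -11.  -0. -52.  -9.]
```

Call:
move_arm --series '[[[0,0,0,0.08,0.02,0,0.8],[0,0,0,0,0,0,0.4],[0,0,0,0,0,0,0],[0,0,0,0,0,0,0],[0,0,0,0,0,0,0],[0,0,0,0,0,0,0],[0,0,0,0,0,0,0]]]'

```text
time_s: 36.6
tcp_pos: [0.5505, 0.2765, 0.1716]
ee_rot: [[0.0, -0.842, -0.54], [0.002, -0.54, 0.842], [-1.0, -0.002, 0.002]]
wrist_force: [-1.5, -0.2, 0.6]
gripper_width: 0.231
```

```bash
python3 -c "
from h import *
st()"
```

```text
t 36.6 tcp [0.5505 0.2765 0.1716] grasp [0.5505 0.2767 0.1206] xax [ 0.     0.002 -1.   ] yaw(y) -147.35 F [-1.5 -0.2  0.6] w 0.231 j [ 42.  27. -10.  -0. -53.  -9.]
```

Call:
move_arm --series '[[[0,0,0,0.07,0.21,-0.03,0],[0,0,0,-0.01,0.22,-0.01,0],[0,0,0,-0.08,0.205,0,0],[0,0,0,-0.14,0.17,0,0],[0,0,0,-0.185,0.12,0,0],[0,0,0,0,0,0,0]]]'

```text
time_s: 37.35
tcp_pos: [0.5262, 0.3331, 0.1715]
ee_rot: [[-0.005, -0.842, -0.54], [-0.004, -0.54, 0.842], [-1.0, 0.006, -0.001]]
wrist_force: [-1.2, -2.2, 3.3]
gripper_width: 0.228
```

```bash
cat >> h.py <<'E'
def ck(A=(.5118,.2942)):
    s=st(); R=s["ee_rot"]; g=(s["tcp_pos"]+R[:,0]*.051)[:2]-A; print("crank r",np.hypot(*g).round(4),"ang",np.degrees(np.arctan2(g[1],g[0])).round(1))
E
python3 -c "
from h import *
ck()"
```

```text
t 37.35 tcp [0.5262 0.3331 0.1715] grasp [0.5259 0.3329 0.1205] xax [-0.005 -0.004 -1.   ] yaw(y) -147.32 F [-1.2 -2.2  3.3] w 0.228 j [ 47.  28.  -9.  -0. -54. -14.]
crank r 0.0412 ang 69.9
```

Call:
move_arm --series '[[[0,0,0,-0.216,0.042,-0.02,0],[0,0,0,-0.218,-0.026,0,0],[0,0,0,-0.2,-0.093,0,0],[0,0,0,-0.161,-0.15,0,0],[0,0,0,-0.107,-0.192,0,0],[0,0,0,-0.042,-0.216,0,0],[0,0,0,0.026,-0.218,0,0],[0,0,0,0.093,-0.2,0,0],[0,0,0,0.15,-0.161,0,0],[0,0,0,0.192,-0.107,0,0],[0,0,0,0,0,0,0]]]'

```text
time_s: 38.72
tcp_pos: [0.5004, 0.252, 0.1715]
ee_rot: [[0.008, -0.842, -0.539], [0.008, -0.539, 0.842], [-1.0, -0.011, 0.003]]
wrist_force: [1.5, 2.9, -0.7]
gripper_width: 0.23
```

```bash
python3 -c "
from h import *
ck()"
```

```text
t 38.73 tcp [0.5004 0.252  0.1715] grasp [0.5008 0.2524 0.1205] xax [ 0.008  0.008 -1.   ] yaw(y) -147.38 F [ 1.5  2.9 -0.7] w 0.23 j [ 43.  22. -18.  -0. -49. -11.]
crank r 0.0432 ang -104.8
```

Call:
move_arm --series '[[[0,0,0,0.215,-0.023,-0.02,0],[0,0,0,0.21,0.046,0,0],[0,0,0,0.186,0.108,0,0],[0,0,0,0.144,0.16,0,0],[0,0,0,0.088,0.197,0,0],[0,0,0,0.023,0.214,0,0],[0,0,0,-0.045,0.21,0,0],[0,0,0,-0.108,0.186,0,0],[0,0,0,-0.16,0.144,0,0],[0,0,0,-0.197,0.088,0,0],[0,0,0,-0.214,0.023,0,0],[0,0,0,-0.21,-0.045,0,0],[0,0,0,-0.186,-0.108,0,0],[0,0,0,-0.144,-0.16,0,0],[0,0,0,-0.088,-0.197,0,0],[0,0,0,-0.023,-0.214,0,0],[0,0,0,0.045,-0.21,0,0],[0,0,0,0.108,-0.186,0,0],[0,0,0,0.16,-0.144,0,0],[0,0,0,0,0,0,0]]]'

```text
time_s: 41.22
tcp_pos: [0.4886, 0.2572, 0.1715]
ee_rot: [[0.011, -0.841, -0.541], [0.007, -0.541, 0.841], [-1.0, -0.013, -0.0]]
wrist_force: [1.8, 0.9, 1.7]
gripper_width: 0.229
```

```bash
python3 -c "
from h import *
ck()"
```

```text
t 41.23 tcp [0.4886 0.2572 0.1715] grasp [0.4891 0.2576 0.1205] xax [ 0.011  0.007 -1.   ] yaw(y) -147.25 F [1.8 0.9 1.7] w 0.229 j [ 45.  22. -20.   0. -48. -12.]
crank r 0.043 ang -121.8
```

Call:
move_arm --series '[[[0,0,0,0.199,-0.084,-0.02,0],[0,0,0,0.215,-0.019,0,0],[0,0,0,0.21,0.049,0,0],[0,0,0,0.185,0.111,0,0],[0,0,0,0.142,0.163,0,0],[0,0,0,0.084,0.199,0,0],[0,0,0,0.019,0.215,0,0],[0,0,0,-0.049,0.21,0,0],[0,0,0,-0.111,0.185,0,0],[0,0,0,-0.163,0.142,0,0],[0,0,0,-0.199,0.084,0,0],[0,0,0,-0.215,0.019,0,0],[0,0,0,-0.21,-0.049,0,0],[0,0,0,-0.185,-0.111,0,0],[0,0,0,-0.142,-0.163,0,0],[0,0,0,-0.084,-0.199,0,0],[0,0,0,0,0,0,0]]]'

```text
time_s: 43.35
tcp_pos: [0.4704, 0.3028, 0.1715]
ee_rot: [[0.006, -0.839, -0.544], [-0.005, -0.544, 0.839], [-1.0, -0.002, -0.007]]
wrist_force: [3.4, -1.8, 1.0]
gripper_width: 0.226
```

```bash
cat > dl.py <<'E'
from chk import *
C=np.array([.5595,.065])
def mark(n,p):
    rr=np.arange(.108,.134,.001); th=np.radians(np.arange(-30,35,.25)); a,b=np.meshgrid(th,rr)
    X=np.c_[(C[0]+b*np.cos(a)).ravel(),(C[1]+b*np.sin(a)).ravel(),np.full(a.size,.05)]
    uv=proj(n,X).astype(np.float32).reshape(a.shape+(2,)); g=cv2.remap(p.mean(-1).astype(np.float32),uv[...,0],uv[...,1],1).mean(0)
    w=np.clip(np.percentile(g,75)-60-g,0,None); i=g.argmin(); s=slice(max(0,i-16),i+17); return np.degrees((th[s]*w[s]).sum()/w[s].sum()),g.min()
def ptr(n,p):
    m=colmask(p,"red"); v,u=np.nonzero(m); X=onplane(n,np.c_[u,v],.05)[:,:2]-C; R=np.hypot(*X.T); a=np.degrees(np.arctan2(X[:,1],X[:,0])); k=(R>.146)&(R<.175)&(a>0)&(a<25); return a[k].mean(),k.sum(),a[k].std()
E
python3 -c "
from dl import *
ck()
for n in('top','scene'):
    p,d=cap(n); print(n,mark(n,p),ptr(n,p)); crop(p,*((200,150) if n=='top' else (250,160)),180,150,4,n[0]+'9')
    p0=np.load(n+'2.npz')['p']; print('before',mark(n,p0),ptr(n,p0))"
```

```text
t 43.35 tcp [0.4704 0.3028 0.1715] grasp [0.4707 0.3026 0.1205] xax [ 0.006 -0.005 -1.   ] yaw(y) -147.05 F [ 3.4 -1.8  1. ] w 0.226 j [ 50.  22. -18.   1. -49. -17.]
crank r 0.0419 ang 168.5
top (np.float64(7.475570221520643), np.float32(28.684172)) (np.float64(11.603630128500429), np.int64(41), np.float64(1.0410240725779525))
before (np.float64(-11.461388547838073), np.float32(26.5203)) (np.float64(11.603630128500429), np.int64(41), np.float64(1.0410240725779525))
scene (np.float64(7.868586427178527), np.float32(76.83145)) (np.float64(11.337891986870114), np.int64(41), np.float64(1.208356236422474))
before (np.float64(-11.422534327964089), np.float32(69.34126)) (np.float64(11.32857656027421), np.int64(42), np.float64(1.1953734906422644))
```

View pics/s9.png

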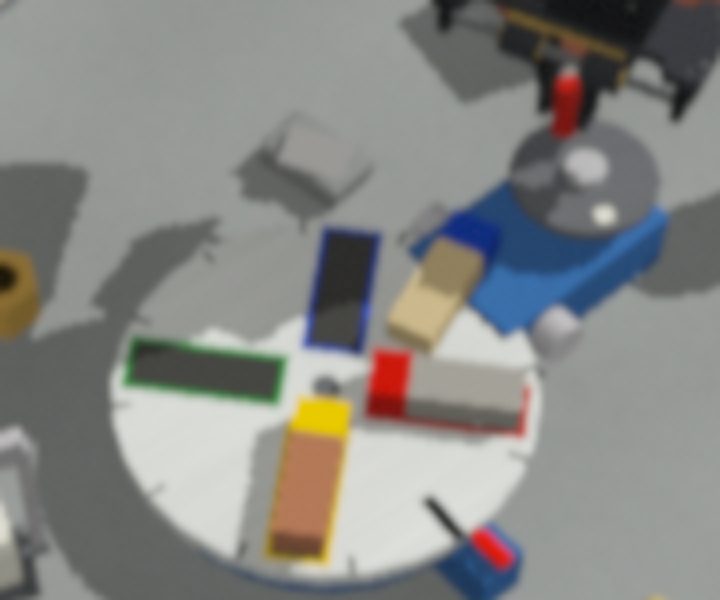

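Call:
move_arm --series '[[[0,0,0,0,0,0,0.5],[0,0,0,0,0,0,0.5],[0,0,0,0,0,0,0.5],[0,0,0,0,0,0.4,0.5],[0,0,0,0,0,0.8,0.5],[0,0,0,-0.5,0,0.5,0.5],[0,0,0,-0.8,0,0,0.5],[0,0,0,0,0,0,0.5]]]'

```text
time_s: 44.45
tcp_pos: [0.3866, 0.3029, 0.2724]
ee_rot: [[-0.006, -0.84, -0.542], [-0.009, -0.542, 0.84], [-1.0, 0.009, -0.004]]
wrist_force: [1.1, 0.0, 0.3]
gripper_width: 0.501
```

```bash
python3 -c "
from dl import *
ck()
for n in('top','scene'):
    p,d=cap(n); np.savez(n+'3.npz',p=p,d=d); print(n,mark(n,p)); crop(p,*((200,150) if n=='top' else (250,160)),180,150,4,n[0]+'10'); strips(n,p,d)
    P=cloud(n,d); 
"
```

```text
t 44.45 tcp [0.3866 0.3029 0.2724] grasp [0.3863 0.3025 0.2214] xax [-0.006 -0.009 -1.   ] yaw(y) -147.16 F [1.1 0.  0.3] w 0.501 j [ 57.  10. -19.  -0. -61. -24.]
crank r 0.1257 ang 176.2
top (np.float64(7.471014977674884), np.float32(28.964952))
top 581 rect [619.6  20.4] [ 34.6 100.7] rad 0.0748 0.0748 ang -36.6 -36.5 axis 141.2
top 591 rect [605.4 128.5] [100.6  34.9] rad 0.0783 0.0782 ang 54.2 54.0 axis 51.8
top 277 rect [544.7 151.4] [34.6 56.8] rad 0.0877 0.0853 ang 99.7 98.4 axis 119.8
scene (np.float64(7.86119599126333), np.float32(76.19178))
scene 214 rect [546.5 150.3] [36.7 60.3] rad 0.0863 0.0837 ang 98.7 98.3 axis 128.5
scene 468 rect [607.6 126.6] [100.   38.7] rad 0.0782 0.0791 ang 52.0 52.0 axis 51.0
scene 490 rect [621.7  19.2] [ 35.2 104. ] rad 0.0772 0.078 ang -36.4 -36.6 axis 141.7
```

View pics/t10.png

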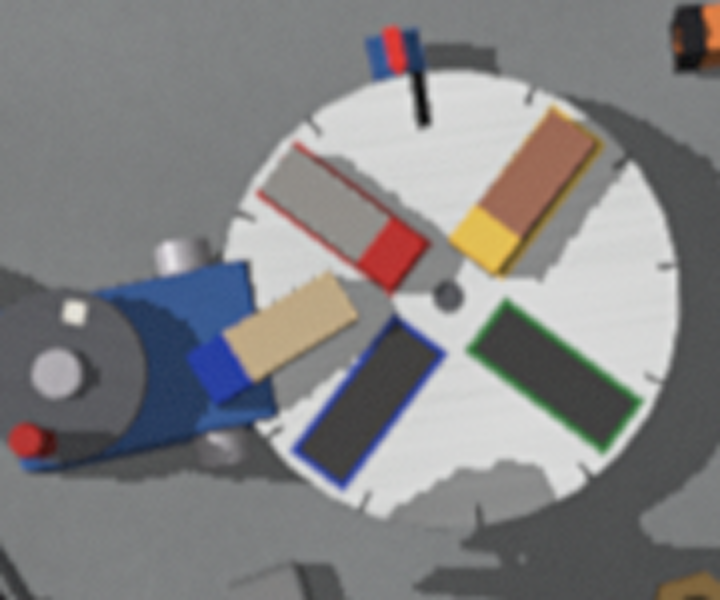

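View pics/s10.png

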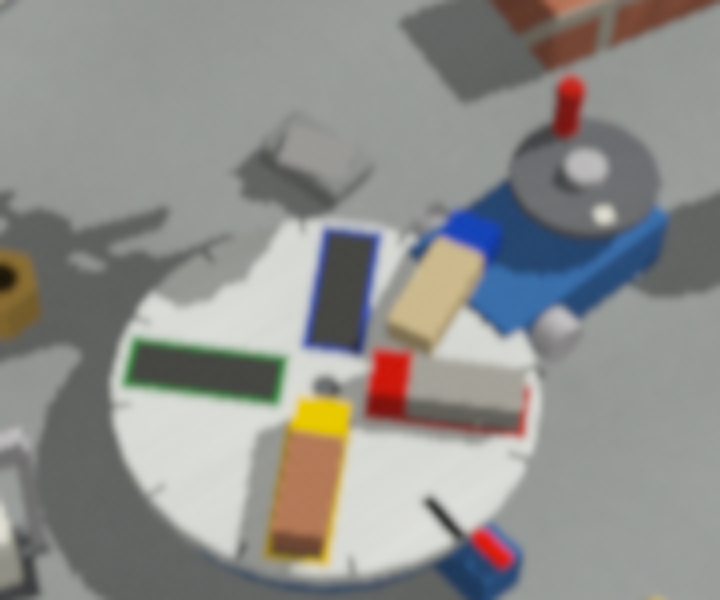

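```bash
python3 -c "
from dl import *
for n in('top','scene'):
    d=np.load(n+'3.npz');p=d['p'];P=cloud(n,d['d']);h=cv2.cvtColor(p,cv2.COLOR_RGB2HSV).astype(int)
    m=(np.hypot(P[...,0]-.54,P[...,1]-.165)<.08)&(P[...,2]>.064)&(P[...,2]<.1)&(np.hypot(P[...,0]-.5118,P[...,1]-.2942)>.055)&((h[...,0]<26)&(h[...,0]>10)&(h[...,1]>40)|colmask(p,'blue'))
    m=cv2.morphologyEx(m.astype(np.uint8),2,np.ones((2,2)))
    k,L,S,_=cv2.connectedComponentsWithStats(m); i=1+S[1:,4].argmax(); v,u=np.nonzero(L==i); X=P[v,u]
    q=np.linalg.lstsq(np.c_[X[:,:2]-X[:,:2].mean(0),np.ones(len(X))],X[:,2],rcond=None)[0]; print(n,len(u),'slope',q)
    r_=cv2.minAreaRect(X[:,:2].astype(np.float32)*1000);print(r_, cv2.boxPoints(r_).round(0).tolist())
    w,ev=np.linalg.eigh(np.cov(X[:,:2].T)); ax=ev[:,1]; print('axis',np.degrees(np.arctan2(ax[1],ax[0]))%180, 'slope along',q[:2]@ax)
"
```

```text
top 595 slope [-3.02960456 -1.93082211  0.08002211]
((464.79632568359375, 127.22749328613281), (188.80270385742188, 99.73759460449219), 30.954065322875977) [[358.0, 121.0], [409.0, 36.0], [571.0, 133.0], [520.0, 219.0]]
axis 119.69923838442537 slope along -0.17617679524932547
scene 345 slope [1.67547764 0.14167178 0.08461474]
((870.8035888671875, -92.07269287109375), (53.524513244628906, 901.3316650390625), 52.49681091308594) [[497.0, 161.0], [1212.0, -388.0], [1245.0, -345.0], [530.0, 204.0]]
axis 142.9514886995398 slope along -1.2518857567175259
```

```bash
python3 -c "
from dl import *
for n in('top','scene'):
    d=np.load(n+'3.npz');p=d['p'];P=cloud(n,d['d']);h=cv2.cvtColor(p,cv2.COLOR_RGB2HSV).astype(int)
    m=(np.hypot(P[...,0]-.54,P[...,1]-.165)<.08)&(P[...,2]>.064)&(P[...,2]<.1)&(np.hypot(P[...,0]-.5118,P[...,1]-.2942)>.055)&((h[...,0]<26)&(h[...,0]>10)&(h[...,1]>40)|colmask(p,'blue'))
    k,L,S,_=cv2.connectedComponentsWithStats(m.astype(np.uint8),connectivity=4); i=1+S[1:,4].argmax(); v,u=np.nonzero(L==i); X=P[v,u]
    q=np.linalg.lstsq(np.c_[X[:,:2]-X[:,:2].mean(0),np.ones(len(X))],X[:,2],rcond=None)[0]; print(n,len(u),'slope',q)
    r_=cv2.minAreaRect(X[:,:2].astype(np.float32)*1000);print(r_, cv2.boxPoints(r_).round(0).tolist())
    ax=np.array([np.cos(np.radians(120)),np.sin(np.radians(120))]); print('slope along',q[:2]@ax, q[:2]@[-ax[1],ax[0]])
    t=(X[:,:2]-[.534,.17])@ax
    for a in np.arange(-.06,.07,.012):
        k=(t>a)&(t<a+.012); 
        if k.any(): print(round(a,3),np.median(X[k,2]).round(4),X[k,:2].mean(0).round(4),k.sum())
"
```

```text
top 435 slope [-0.01758488  0.08130703  0.07704438]
((540.861083984375, 157.569091796875), (33.903648376464844, 71.76009368896484), 31.674884796142578) [[508.0, 179.0], [545.0, 118.0], [574.0, 136.0], [536.0, 197.0]]
slope along 0.07920639544821936 -0.025424567664426176
-0.06 0.0757 [0.5578 0.127 ] 13
-0.048 0.075 [0.555  0.1335] 71
-0.036 0.075 [0.5492 0.1441] 73
-0.024 0.0761 [0.5426 0.1543] 72
-0.012 0.0772 [0.5359 0.1643] 74
-0.0 0.0794 [0.5301 0.1747] 72
0.012 0.079 [0.5238 0.1836] 60
scene 349 slope [-0.06491436  0.07009753  0.07639589]
((542.5667114257812, 157.37413024902344), (36.6300048828125, 80.92074584960938), 33.86241149902344) [[505.0, 181.0], [550.0, 114.0], [580.0, 134.0], [535.0, 201.0]]
slope along 0.09316342129499455 0.021168722917726597
-0.06 0.0702 [0.559  0.1259] 34
-0.048 0.0752 [0.558  0.1349] 58
-0.036 0.0757 [0.5502 0.1453] 58
-0.024 0.0763 [0.5442 0.156 ] 51
-0.012 0.0781 [0.5384 0.1655] 54
-0.0 0.0789 [0.5317 0.1753] 52
0.012 0.0793 [0.525  0.1847] 41
0.024 0.076 [0.5202 0.1911] 1
```

Call:
move_arm --series '[[[0,0,0,0.5,-0.45,0,0.58],[0,0,0,0.7,-0.65,0,0.58],[0,0,0,0.7,-0.65,0,0.58],[0,0,0,0.5,-0.5,-0.4,0.58],[0,0,-0.05,0.1,-0.1,-0.6,0.58],[0,0,0,0,0,0,0.58]]]'

```text
time_s: 45.3
tcp_pos: [0.5479, 0.1579, 0.2078]
ee_rot: [[-0.006, -0.845, -0.534], [-0.01, -0.534, 0.845], [-1.0, 0.01, -0.005]]
wrist_force: [0.4, -0.1, 1.1]
gripper_width: 0.579
```

```bash
python3 -c "
from h import *
st(); print(onplane('top',[[292.5,250.5]],.05))"
```

```text
t 45.3 tcp [0.5479 0.1579 0.2078] grasp [0.5476 0.1574 0.1568] xax [-0.006 -0.01  -1.   ] yaw(y) -147.72 F [ 0.4 -0.1  1.1] w 0.579 j [ 32.  21. -14.   0. -55.  -0.]
[[0.49548988 0.11215769 0.05      ]]
```

Call:
move_arm --series '[[[0.07,0,0,-0.06,-0.07,-0.3,0.58],[0,0,0,-0.02,0,-0.5,0.58],[0,0,0,0,0,-0.2,0.58],[0,0,0,0,0,0,0.58]]]'

```text
time_s: 45.8
tcp_pos: [0.5468, 0.1561, 0.1509]
ee_rot: [[0.002, -0.844, -0.537], [0.003, -0.537, 0.844], [-1.0, -0.003, 0.001]]
wrist_force: [-0.2, -0.2, 0.1]
gripper_width: 0.579
```

```bash
python3 -c "
from h import *
st(); p,d=cap('scene'); crop(p,250,140,180,150,4,'s11')"
```

```text
t 45.8 tcp [0.5468 0.1561 0.1509] grasp [0.5469 0.1562 0.0999] xax [ 0.002  0.003 -1.   ] yaw(y) -147.55 F [-0.2 -0.2  0.1] w 0.579 j [ 32.  25. -18.  -0. -47.   0.]
```

View pics/s11.png

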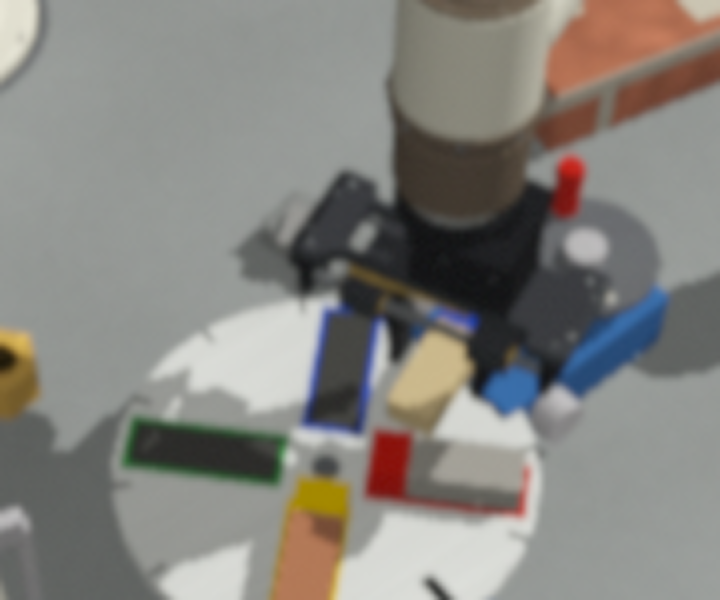

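Call:
move_arm --series '[[[0,0,0,-0.06,-0.09,0,0.58],[0,0,0,-0.01,0,-0.18,0.58],[0,0,0,0,0,-0.13,0.58],[0,0,0,0,0,0,0.58]]]'

```text
time_s: 46.35
tcp_pos: [0.5436, 0.1512, 0.1345]
ee_rot: [[0.008, -0.843, -0.537], [0.005, -0.537, 0.843], [-1.0, -0.009, 0.0]]
wrist_force: [0.2, 0.5, 0.2]
gripper_width: 0.577
```

```bash
python3 -c "
from h import *
st()"
```

```text
t 46.35 tcp [0.5436 0.1512 0.1345] grasp [0.544  0.1515 0.0835] xax [ 0.008  0.005 -1.   ] yaw(y) -147.49 F [0.2 0.5 0.2] w 0.577 j [ 32.  25. -20.  -0. -44.   1.]
```

Slightly lower, then close and lift.

Call:
move_arm --series '[[[0,0,0,0,0,-0.07,0.58],[0,0,0,0,0,0,0],[0,0,0,0,0,0,0],[0,0,0,0,0,0,0],[0,0,0,0,0,0,0],[0,0,0,0,0,0.2,0],[0,0,0,0,0,0.4,0],[0,0,0,0,0,0.3,0],[0,0,0,0,0,0,0]]]'

```text
time_s: 47.48
tcp_pos: [0.5432, 0.151, 0.1866]
ee_rot: [[0.007, -0.843, -0.537], [0.005, -0.537, 0.843], [-1.0, -0.009, 0.001]]
wrist_force: [0.2, 0.2, -2.6]
gripper_width: 0.388
```

```bash
python3 -c "
from h import *
st(); p,d=cap('scene'); crop(p,250,140,180,150,4,'s12')"
```

```text
t 47.48 tcp [0.5432 0.151  0.1866] grasp [0.5436 0.1513 0.1356] xax [ 0.007  0.005 -1.   ] yaw(y) -147.5 F [ 0.2  0.2 -2.6] w 0.388 j [ 32.  22. -17.  -0. -51.   1.]
```

View pics/s12.png

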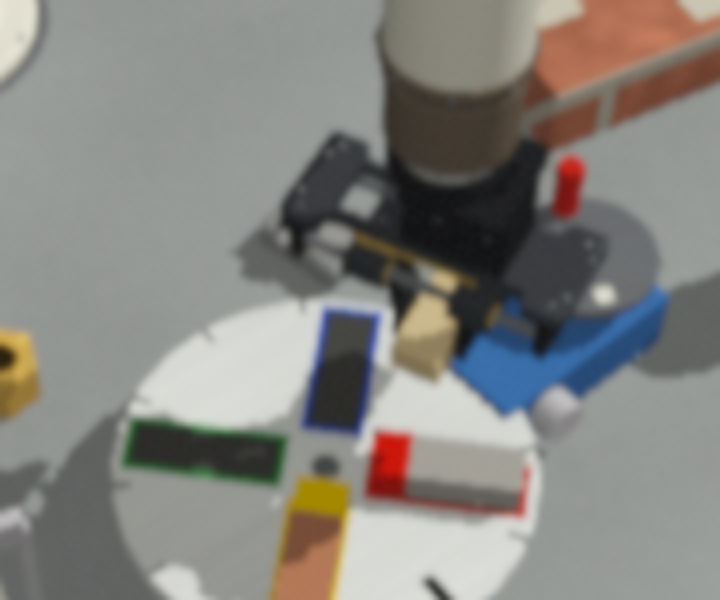

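Call:
move_arm --series '[[[-0.42,-0.27,0,0,0,0,0],[0,0,0.8,-0.18,-0.3,0,0],[0,0,0.8,-0.2,-0.3,0,0],[0,0,0.8,-0.12,-0.2,0,0],[0,0,0.1,0,0,0,0],[0,0,0,0,0,0,0]]]'

```text
time_s: 48.28
tcp_pos: [0.5094, 0.1009, 0.1808]
ee_rot: [[0.053, -0.602, -0.797], [-0.042, -0.798, 0.601], [-0.998, 0.001, -0.067]]
wrist_force: [0.0, -0.5, -1.4]
gripper_width: 0.386
```

```bash
python3 -c "
from h import *
st(); p,d=cap('scene'); crop(p,250,140,180,150,4,'s13')"
```

```text
t 48.27 tcp [0.5094 0.1009 0.1808] grasp [0.5121 0.0987 0.1299] xax [ 0.053 -0.042 -0.998] yaw(y) -127.03 F [ 0.  -0.5 -1.4] w 0.386 j [ 31.  18. -26.   5. -45.  19.]
```

View pics/s13.png

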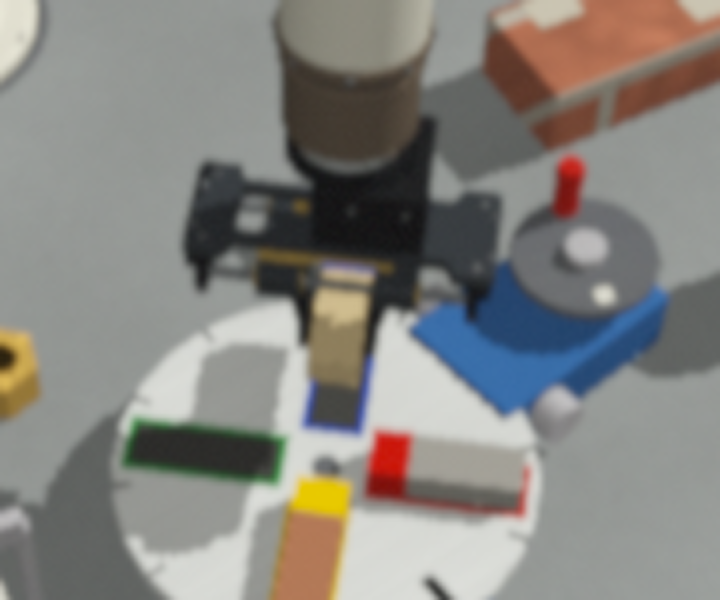

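Call:
move_arm --series '[[[0,0,0,0,0.03,-0.3,0],[0,0,0,0,0,-0.3,0],[0,0,0,0,0,-0.1,0],[0,0,0,0,0,0,0]]]'

```text
time_s: 48.82
tcp_pos: [0.5114, 0.1049, 0.1378]
ee_rot: [[0.054, -0.603, -0.796], [-0.041, -0.798, 0.602], [-0.998, -0.0, -0.068]]
wrist_force: [1.1, -0.5, -2.1]
gripper_width: 0.385
```

```bash
python3 -c "
from h import *
st()"
```

```text
t 48.83 tcp [0.5114 0.1049 0.1378] grasp [0.5142 0.1028 0.087 ] xax [ 0.054 -0.041 -0.998] yaw(y) -127.1 F [ 1.1 -0.5 -2.1] w 0.385 j [ 31.  21. -29.   6. -39.  17.]
```

Call:
move_arm --series '[[[0,0,0,-0.035,-0.04,-0.06,0],[0,0,0,0,0,-0.06,0],[0,0,0,0,0,0,0]]]'

```text
time_s: 49.2
tcp_pos: [0.51, 0.1029, 0.1314]
ee_rot: [[0.057, -0.603, -0.795], [-0.04, -0.798, 0.602], [-0.998, -0.003, -0.069]]
wrist_force: [-0.2, 0.8, -1.6]
gripper_width: 0.389
```

```bash
python3 -c "
from h import *
st(); p,d=cap('scene'); crop(p,250,140,180,150,4,'s14')"
```

```text
t 49.2 tcp [0.51   0.1029 0.1314] grasp [0.5129 0.1009 0.0806] xax [ 0.057 -0.04  -0.998] yaw(y) -127.11 F [-0.2  0.8 -1.6] w 0.389 j [ 31.  21. -30.   6. -37.  17.]
```

View pics/s14.png

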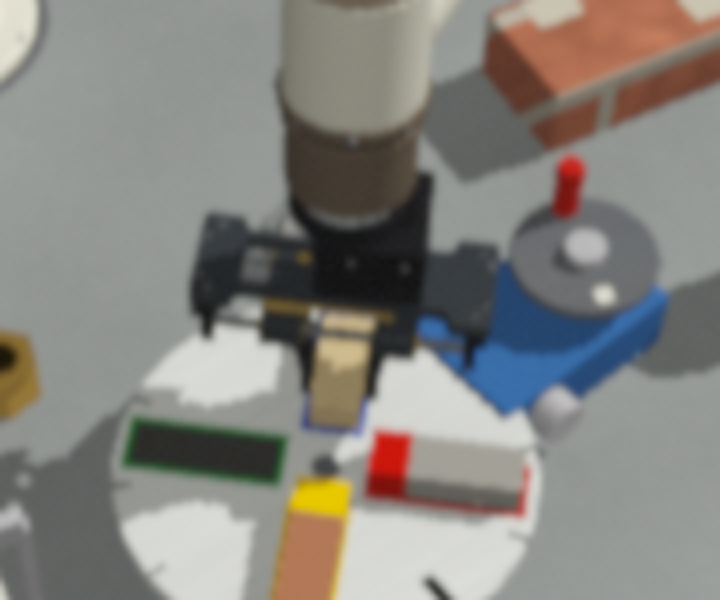

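Looks right. Lower the last 3 mm, release, retreat, and check.

Call:
move_arm --series '[[[0,0,0,0,-0.01,-0.05,0],[0,0,0,0,0,0,0],[0,0,0,0,0,0,0.55],[0,0,0,0,0,0,0.55],[0,0,0,0,0,0,0.55],[0,0,0,0,0,0.3,0.55],[0,0,0,0,0,0.6,0.55],[0,0,0,-0.2,0,0.6,0.55],[0.4,0.27,0,-0.8,0.5,0.3,0.6],[0,0,0,-0.8,0.8,0,0.7],[0,0,0,-0.3,0.8,0,0.8],[0,0,0,0,0.3,0,0.8],[0,0,0,0,0,0,0.8]]]'

```text
time_s: 50.88
tcp_pos: [0.3855, 0.2465, 0.2426]
ee_rot: [[0.024, -0.604, -0.797], [0.024, -0.796, 0.605], [-0.999, -0.033, -0.005]]
wrist_force: [0.5, -0.6, 0.4]
gripper_width: 0.795
```

```bash
python3 -c "
from dl import *
st()
for n in('top','scene'):
    p,d=cap(n); np.savez(n+'4.npz',p=p,d=d); print(n,mark(n,p),ptr(n,p)); crop(p,*((200,150) if n=='top' else (250,160)),180,150,4,n[0]+'15'); strips(n,p,d)
"
```

```text
t 50.88 tcp [0.3855 0.2465 0.2426] grasp [0.3867 0.2477 0.1917] xax [ 0.024  0.024 -0.999] yaw(y) -127.19 F [ 0.5 -0.6  0.4] w 0.795 j [ 53.   8. -27.   0. -53.  -1.]
top (np.float64(7.473459740916486), np.float32(28.167185)) (np.float64(11.603630128500429), np.int64(41), np.float64(1.0410240725779525))
top 594 rect [619.8  20.4] [ 35.1 100.5] rad 0.075 0.0745 ang -36.5 -36.7 axis 141.4
top 589 rect [605.4 128.5] [100.6  34.9] rad 0.0783 0.0776 ang 54.2 54.0 axis 52.4
top 594 rect [497.9 114. ] [34.9 99.7] rad 0.0787 0.0797 ang 141.5 141.4 axis 142.7
scene (np.float64(7.86234734709788), np.float32(76.080124)) (np.float64(11.337891986870114), np.int64(41), np.float64(1.208356236422474))
scene 398 rect [499.8 112.1] [ 34.7 105.1] rad 0.076 0.0753 ang 141.7 141.8 axis 141.6
scene 475 rect [607.3 126.9] [99.8 40. ] rad 0.0782 0.0777 ang 52.3 51.9 axis 53.0
scene 484 rect [621.6  18.6] [ 35.1 104.4] rad 0.0775 0.0777 ang -36.7 -36.7 axis 141.1
```

View pics/t15.png

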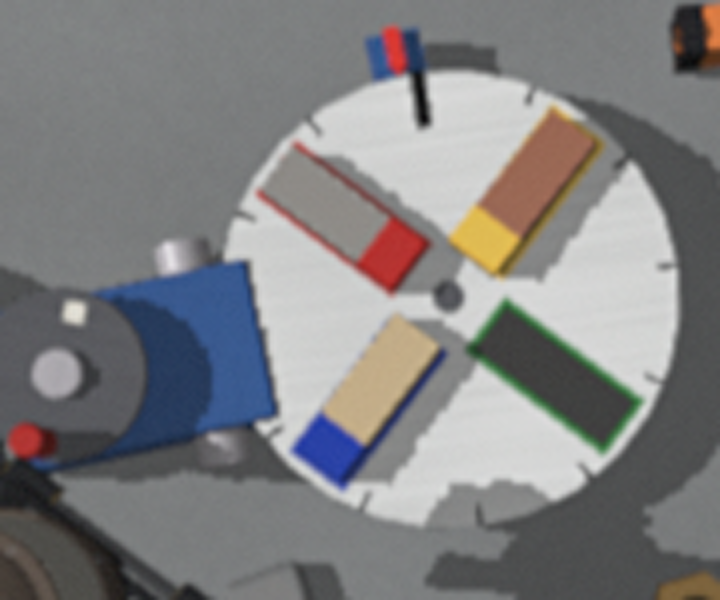

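Call:
move_arm --series '[[[-0.17,0.17,0,0.5,0.33,0,0.8],[0,0,0,0.5,0.33,0,0.8],[0,0,0,0.35,0.25,0,0.8],[0,0,0,0.05,0,-0.4,0.8],[0,0,0,0,0,0,0.8]]]'

```text
time_s: 51.6
tcp_pos: [0.4747, 0.2933, 0.216]
ee_rot: [[-0.005, -0.615, -0.788], [-0.006, -0.788, 0.615], [-1.0, 0.008, 0.001]]
wrist_force: [0.4, 0.2, -0.3]
gripper_width: 0.802
```

```bash
python3 -c "
from h import *
ck()"
```

```text
t 51.6 tcp [0.4747 0.2933 0.216 ] grasp [0.4745 0.293  0.165 ] xax [-0.005 -0.006 -1.   ] yaw(y) -127.96 F [ 0.4  0.2 -0.3] w 0.802 j [ 48.  20. -15.  -0. -56.   4.]
crank r 0.0373 ang -178.2
```

Call:
move_arm --series '[[[0,0,0,-0.06,0.16,-0.1,0.8],[0,0,0,0,0,-0.35,0.8],[0,0,0,0,0,-0.3,0.8],[0,0,0,0,0,0,0.8]]]'

```text
time_s: 52.1
tcp_pos: [0.4716, 0.3032, 0.1727]
ee_rot: [[-0.001, -0.616, -0.787], [-0.002, -0.787, 0.616], [-1.0, 0.003, -0.0]]
wrist_force: [0.4, -0.4, 0.3]
gripper_width: 0.802
```

```bash
python3 -c "
from h import *
ck()"
```

```text
t 52.1 tcp [0.4716 0.3032 0.1727] grasp [0.4715 0.3031 0.1217] xax [-0.001 -0.002 -1.   ] yaw(y) -128.05 F [ 0.4 -0.4  0.3] w 0.802 j [ 49.  23. -18.   0. -50.   3.]
crank r 0.0412 ang 167.6
```

Call:
move_arm --series '[[[0,0,0,0,0,-0.03,0.4],[0,0,0,0,0,0,0],[0,0,0,0,0,0,0],[0,0,0,0,0,0,0],[0,0,0,0,0,0,0],[0,0,0,0,0,0,0],[0,0,0,-0.011,-0.218,0,0],[0,0,0,0.056,-0.21,0,0],[0,0,0,0.119,-0.183,0,0],[0,0,0,0.169,-0.137,0,0],[0,0,0,0.203,-0.078,0,0],[0,0,0,0.218,-0.011,0,0],[0,0,0,0.21,0.056,0,0],[0,0,0,0.183,0.119,0,0],[0,0,0,0.137,0.169,0,0],[0,0,0,0.078,0.203,0,0],[0,0,0,0,0,0,0]]]'

```text
time_s: 54.22
tcp_pos: [0.5553, 0.2901, 0.1742]
ee_rot: [[-0.01, -0.616, -0.788], [0.004, -0.788, 0.616], [-1.0, 0.003, 0.01]]
wrist_force: [-2.2, 1.1, 2.5]
gripper_width: 0.235
```

```bash
python3 -c "
from dl import *
ck()
for n in('top','scene'):
    p,d=cap(n); print(n,mark(n,p),ptr(n,p)); crop(p,*((200,150) if n=='top' else (250,160)),180,150,4,n[0]+'16'); strips(n,p,d)
"
```

```text
t 54.23 tcp [0.5553 0.2901 0.1742] grasp [0.5548 0.2903 0.1232] xax [-0.01   0.004 -1.   ] yaw(y) -128.01 F [-2.2  1.1  2.5] w 0.235 j [ 42.  28.  -8.  -1. -55.  10.]
crank r 0.0431 ang -5.3
top (np.float64(11.397315078320572), np.float32(26.750505)) (np.float64(11.603630128500429), np.int64(41), np.float64(1.0410240725779525))
top 570 rect [622.5  24.5] [ 34.7 100.2] rad 0.0749 0.0756 ang -32.7 -32.7 axis 145.3
top 568 rect [600.9 131.4] [100.4  34.7] rad 0.0782 0.0768 ang 58.0 57.9 axis 56.5
top 592 rect [494.7 109.4] [35.  99.4] rad 0.0785 0.0779 ang 145.6 145.3 axis 145.7
scene (np.float64(11.935863689100238), np.float32(82.29726)) (np.float64(11.337891986870114), np.int64(41), np.float64(1.208356236422474))
scene 400 rect [497.3 107.4] [ 34.2 105.5] rad 0.0753 0.0743 ang 145.7 145.9 axis 146.1
scene 465 rect [603.5 129.5] [100.   39.1] rad 0.0781 0.0772 ang 55.7 56.0 axis 57.1
scene 479 rect [624.6  23. ] [ 34.  104.2] rad 0.0775 0.0786 ang -32.9 -32.9 axis 145.8
```

View pics/t16.png

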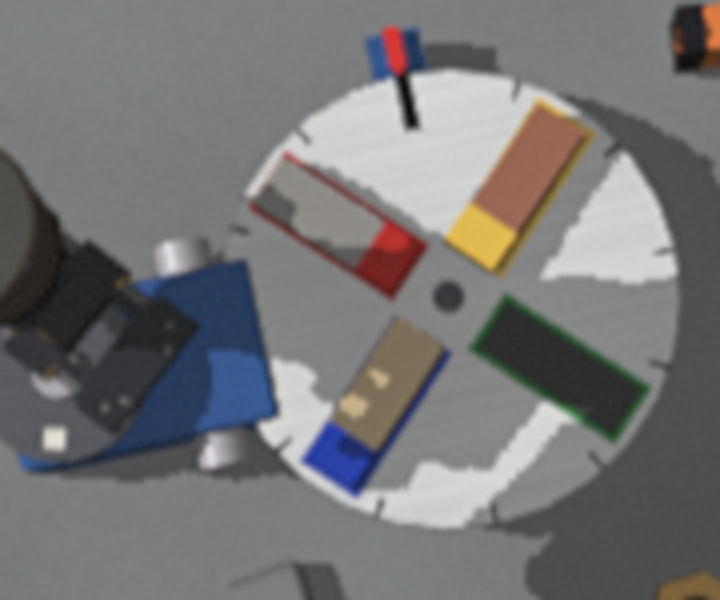

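Call:
move_arm --series '[[[0,0,0,0,0,0,0.7],[0,0,0,0,0,0,0.9],[0,0,0,0,0,0,1],[0,0,0,0,0,0.4,1],[0,0,0,0,0,0.8,1],[0,0,0,0,0,0.6,1],[0,0,0,0,-0.4,0.2,1],[0,0,0.4,0.06,-0.85,0,1],[0,0,0.4,0.06,-0.85,0,1],[0,0,0.4,0.06,-0.85,0,1],[0,0,0.4,0.06,-0.85,0,1],[0,0,0.4,0.06,-0.85,0,1],[0,0,0.4,0.06,-0.85,0,1],[0,0,0.4,0.06,-0.85,0,1],[0,0,0.4,0.06,-0.85,0,1],[0,0,0.4,0.06,-0.85,0,1],[0,0,0.1,0.06,-0.6,0,1],[0,0,0,0,-0.2,0,1],[0,0,0,0,0,0,1]]]'

```text
time_s: 56.7
tcp_pos: [0.5825, -0.2714, 0.2838]
ee_rot: [[-0.025, -0.14, -0.99], [-0.004, -0.99, 0.14], [-1.0, 0.008, 0.024]]
wrist_force: [0.4, 0.5, -1.2]
gripper_width: 0.999
```

```bash
python3 -c "
from dl import *
st()
for n in('top','scene'):
    p,d=cap(n); print(n,mark(n,p)); strips(n,p,d)
"
```

```text
t 56.7 tcp [ 0.5825 -0.2714  0.2838] grasp [ 0.5813 -0.2716  0.2328] xax [-0.025 -0.004 -1.   ] yaw(y) -98.05 F [ 0.4  0.5 -1.2] w 0.999 j [-10.  25.   3.   1. -70.  92.]
top (np.float64(11.359032748253355), np.float32(24.750492))
top 590 rect [622.6  24.5] [ 34.6 100.2] rad 0.0749 0.0748 ang -32.7 -32.6 axis 145.1
top 587 rect [601.  131.4] [100.4  34.7] rad 0.0783 0.0781 ang 58.0 58.0 axis 56.1
top 602 rect [494.7 109.4] [34.9 99.4] rad 0.0785 0.0787 ang 145.6 145.4 axis 146.3
scene (np.float64(11.921769845864928), np.float32(78.93451))
scene 388 rect [496.2 108.1] [ 34.2 104.4] rad 0.0766 0.0751 ang 145.8 145.7 axis 147.1
scene 466 rect [603.7 129.4] [100.   39.4] rad 0.0781 0.0779 ang 55.6 56.1 axis 56.2
scene 481 rect [624.5  23.1] [ 34.3 103.5] rad 0.0773 0.0786 ang -32.8 -32.9 axis 145.5
```

Call:
move_arm --series '[[[0,-0.18,0,0.23,-0.3,0,1],[0,0,0,0,0,-0.3,1],[0,0,0,0,0,-0.3,1],[0,0,0,0,0,0,1]]]'

```text
time_s: 57.3
tcp_pos: [0.598, -0.2825, 0.249]
ee_rot: [[0.003, -0.13, -0.991], [-0.004, -0.991, 0.13], [-1.0, 0.004, -0.004]]
wrist_force: [-0.2, 0.4, 0.3]
gripper_width: 0.999
```

```bash
python3 -c "
from h import *
st()"
```

```text
t 57.3 tcp [ 0.598  -0.2825  0.249 ] grasp [ 0.5982 -0.2827  0.198 ] xax [ 0.003 -0.004 -1.   ] yaw(y) -97.48 F [-0.2  0.4  0.3] w 0.999 j [-11.  27.   2.   0. -65.  94.]
```

Call:
move_arm --series '[[[0,0,-0.07,-0.02,-0.11,-0.2,1],[0,0,0,-0.02,0,-0.35,1],[0,0,0,0,0,-0.12,1],[0,0,0,0,0,0,1]]]'

```text
time_s: 57.8
tcp_pos: [0.5967, -0.2883, 0.21]
ee_rot: [[0.008, -0.138, -0.99], [-0.006, -0.99, 0.138], [-1.0, 0.005, -0.009]]
wrist_force: [-0.1, 0.2, -0.7]
gripper_width: 0.996
```

```bash
python3 -c "
from h import *
st()"
```

```text
t 57.8 tcp [ 0.5967 -0.2883  0.21  ] grasp [ 0.5971 -0.2886  0.159 ] xax [ 0.008 -0.006 -1.   ] yaw(y) -97.93 F [-0.1  0.2 -0.7] w 0.996 j [-12.  29.  -1.   0. -60.  94.]
```

Call:
move_arm --series '[[[0,0,0,0,0,0,0],[0,0,0,0,0,0,0],[0,0,0,0,0,0,0],[0,0,0,0,0,0,0],[0,0,0,0,0,0,0],[0,0,0,0,0,0,0],[0,0,0,0,0,0,0],[0,0,0,0,0,0,0]]]'

```text
time_s: 58.8
tcp_pos: [0.5976, -0.2896, 0.2125]
ee_rot: [[0.012, -0.138, -0.99], [-0.008, -0.99, 0.138], [-1.0, 0.007, -0.013]]
wrist_force: [-0.1, -0.9, 0.2]
gripper_width: 0.415
```

```bash
cat >> h.py <<'E'
def bar():
    s=st(); g=s["tcp_pos"]+s["ee_rot"][:,0]*.051
    O=np.array([.4910,-.2737]); x=(g[:2]-O)@[.990,-.140]-.068; z=g[2]-.046; print("bar: s",x.round(4),"z",z.round(4),"r",np.hypot(x,z).round(4),"phi",np.degrees(np.arctan2(z,-x)).round(1),"bar deg",np.degrees(np.arctan2(z,-x)).round(1)-16.3)
E
python3 -c "
from h import *
bar()"
```

```text
t 58.8 tcp [ 0.5976 -0.2896  0.2125] grasp [ 0.5982 -0.29    0.1616] xax [ 0.012 -0.008 -1.   ] yaw(y) -97.92 F [-0.1 -0.9  0.2] w 0.415 j [-12.  29.  -0.   0. -60.  94.]
bar: s 0.0404 z 0.1156 r 0.1224 phi 109.3 bar deg 93.0
```

Call:
move_arm --series '[[[0,0.1,0,-0.307,0.043,0.06,0],[0,0,0,-0.316,0.045,0.028,0],[0,0,0,-0.316,0.045,-0.022,0],[0,0,0,-0.309,0.044,-0.072,0],[0,0,0,-0.294,0.042,-0.12,0],[0,0,0,0,0,0,0]]]'

```text
time_s: 59.55
tcp_pos: [0.5156, -0.2783, 0.2114]
ee_rot: [[0.037, -0.135, -0.99], [-0.02, -0.991, 0.134], [-0.999, 0.015, -0.04]]
wrist_force: [-0.9, -2.6, -5.4]
gripper_width: 0.403
```

```bash
python3 -c "
from h import *
bar()"
```

```text
t 59.55 tcp [ 0.5156 -0.2783  0.2114] grasp [ 0.5175 -0.2793  0.1605] xax [ 0.037 -0.02  -0.999] yaw(y) -97.73 F [-0.9 -2.6 -5.4] w 0.403 j [-12.  21. -13.   1. -53.  94.]
bar: s -0.041 z 0.1145 r 0.1216 phi 70.3 bar deg 54.0
```

Call:
move_arm --series '[[[0,0.13,0,-0.289,0.041,-0.13,0],[0,0.13,0,-0.266,0.038,-0.174,0],[0,0.05,0,-0.235,0.033,-0.214,0],[0,0,0,-0.199,0.028,-0.249,0],[0,0,0,0,0,0,0]]]'

```text
time_s: 60.18
tcp_pos: [0.463, -0.2708, 0.1698]
ee_rot: [[0.01, -0.132, -0.991], [-0.025, -0.991, 0.132], [-1.0, 0.023, -0.013]]
wrist_force: [0.0, -2.8, -5.1]
gripper_width: 0.413
```

```bash
python3 -c "
from h import *
bar()"
```

```text
t 60.17 tcp [ 0.463  -0.2708  0.1698] grasp [ 0.4635 -0.2721  0.1189] xax [ 0.01  -0.025 -1.   ] yaw(y) -97.59 F [ 0.  -2.8 -5.1] w 0.413 j [-12.  20. -23.   2. -46.  94.]
bar: s -0.0955 z 0.0729 r 0.1201 phi 37.3 bar deg 20.999999999999996
```

Call:
move_arm --series '[[[0.1,0.05,0,-0.156,0.022,-0.243,0],[0.05,0,0,-0.122,0.017,-0.263,0],[0,0,0,-0.06,0.01,-0.2,0],[0,0,0,0,0,0,0]]]'

```text
time_s: 60.68
tcp_pos: [0.4464, -0.2695, 0.132]
ee_rot: [[0.007, -0.128, -0.992], [-0.008, -0.992, 0.128], [-1.0, 0.007, -0.008]]
wrist_force: [-1.3, -1.8, -4.0]
gripper_width: 0.409
```

```bash
python3 -c "
from h import *
bar()"
```

```text
t 60.67 tcp [ 0.4464 -0.2695  0.132 ] grasp [ 0.4467 -0.2699  0.081 ] xax [ 0.007 -0.008 -1.   ] yaw(y) -97.38 F [-1.3 -1.8 -4. ] w 0.409 j [-13.  22. -26.   1. -41.  95.]
bar: s -0.1124 z 0.035 r 0.1177 phi 17.3 bar deg 1.0
```

Call:
move_arm --series '[[[0,0,0,-0.01,0,-0.05,0],[0,0,0,0,0,-0.04,0],[0,0,0,0,0,0,0]]]'

```text
time_s: 61.05
tcp_pos: [0.4465, -0.2695, 0.1321]
ee_rot: [[0.005, -0.127, -0.992], [-0.009, -0.992, 0.127], [-1.0, 0.008, -0.006]]
wrist_force: [0.1, -3.4, -5.8]
gripper_width: 0.407
```

```bash
python3 -c "
from h import *
bar()"
```

```text
t 61.05 tcp [ 0.4465 -0.2695  0.1321] grasp [ 0.4467 -0.2699  0.0811] xax [ 0.005 -0.009 -1.   ] yaw(y) -97.27 F [ 0.1 -3.4 -5.8] w 0.407 j [-13.  22. -26.   1. -41.  95.]
bar: s -0.1124 z 0.0351 r 0.1177 phi 17.3 bar deg 1.0
```

Call:
move_arm --series '[[[0,0,0,-0.02,0,-0.12,0],[0,0,0,0,0,-0.1,0]]]'

```text
time_s: 61.3
tcp_pos: [0.4476, -0.2695, 0.1293]
ee_rot: [[0.007, -0.121, -0.993], [-0.013, -0.993, 0.121], [-1.0, 0.012, -0.008]]
wrist_force: [-15.5, 10.5, 44.3]
gripper_width: 0.41
```

```bash
python3 -c "
from h import *
bar();p,d=cap('scene'); crop(p,120,180,160,140,5,'s17')"
```

```text
t 61.3 tcp [ 0.4476 -0.2695  0.1293] grasp [ 0.448  -0.2701  0.0783] xax [ 0.007 -0.013 -1.   ] yaw(y) -96.95 F [-15.5  10.5  44.3] w 0.41 j [-13.  22. -27.   1. -40.  95.]
bar: s -0.1111 z 0.0323 r 0.1157 phi 16.2 bar deg -0.10000000000000142
```

View pics/s17.png

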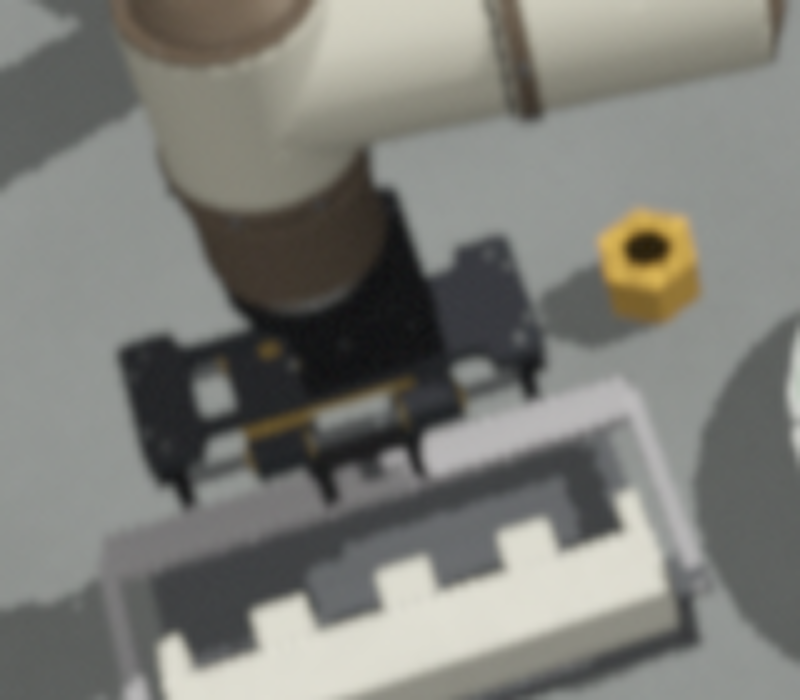

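Call:
move_arm --series '[[[0,0,0,0,0,0,1],[0,0,0,0,0,0,1],[0,0,0,0,0,0,1],[0,0,0,0,0,0,1],[0,0,0,0,0,0.3,1],[0,0,0,0,0,0.7,1],[0,0,0,-0.2,0,0.8,1],[0,0,0,-0.7,0,0.5,1],[0,0,0,-0.6,0,0,1],[0,0,0,0,0,0,1]]]'

```text
time_s: 62.6
tcp_pos: [0.3557, -0.2686, 0.2666]
ee_rot: [[-0.0, -0.12, -0.993], [-0.011, -0.993, 0.12], [-1.0, 0.01, -0.001]]
wrist_force: [0.4, -0.5, -0.2]
gripper_width: 0.999
```

```bash
python3 -c "
from dl import *
st()
for n in('top','scene'):
    p,d=cap(n,n+'20'); print(n,mark(n,p),ptr(n,p)); strips(n,p,d); P=cloud(n,d); g=p.astype(int)
    dark=(g.max(-1)<45)&(P[...,2]>.06)&(P[...,2]<.12)&(P[...,1]<-.2)&(P[...,1]>-.4)&(P[...,0]>.42)&(P[...,0]<.55)
    v,u=np.nonzero(dark); print('handle',len(u),P[v,u].mean(0).round(4) if len(u) else '')
"
```

```text
t 62.6 tcp [ 0.3557 -0.2686  0.2666] grasp [ 0.3557 -0.2692  0.2156] xax [-0.    -0.011 -1.   ] yaw(y) -96.9 F [ 0.4 -0.5 -0.2] w 0.999 j [-16.   6. -26.   1. -58.  98.]
top (np.float64(11.361356519317466), np.float32(25.01841)) (np.float64(11.603630128500429), np.int64(41), np.float64(1.0410240725779525))
top 585 rect [622.5  24.5] [ 34.7 100.2] rad 0.0749 0.0745 ang -32.7 -32.7 axis 145.2
top 578 rect [600.9 131.4] [100.5  34.4] rad 0.0782 0.0782 ang 58.0 57.9 axis 56.6
top 581 rect [494.7 109.4] [35.  99.4] rad 0.0785 0.0785 ang 145.6 145.4 axis 146.9
handle 61 [ 0.444  -0.2671  0.0881]
scene (np.float64(11.921183271288603), np.float32(78.71065)) (np.float64(11.337891986870114), np.int64(41), np.float64(1.208356236422474))
scene 397 rect [496.5 107.9] [ 34.2 105.1] rad 0.0762 0.0755 ang 145.7 145.5 axis 146.5
scene 470 rect [603.8 129.3] [100.   39.8] rad 0.0781 0.0776 ang 55.4 55.8 axis 56.9
scene 477 rect [625.3  22.5] [ 34.3 104.4] rad 0.0783 0.0789 ang -32.9 -33.0 axis 145.2
handle 47 [ 0.4462 -0.2689  0.0876]
```

View pics/scene20.png

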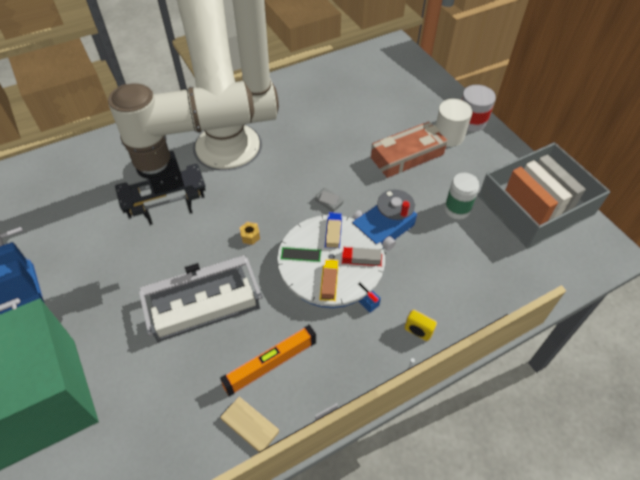

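View pics/top20.png

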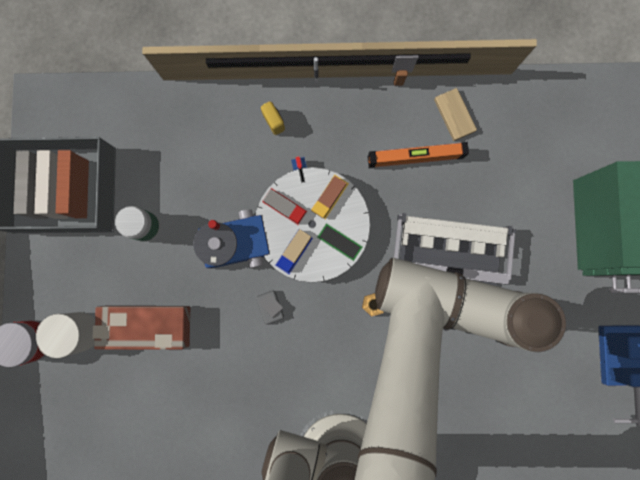

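```bash
python3 -c "
from h import *
print(r.finish_job())"
```

```text
the job is handed in; nothing more can be done
None
```

I handed the job in at about 63 s. The three strips present (red, blue and yellow; no green one was in the rack) lie in the bays of their own colour. The dial's black line is at the pointer and the hold-down bar is shut. The hand-in gave no verdict.

- **Knock:** The blue strip was pushed aside onto the worm housing during the cranking. I stopped with the dial about 4° short, re-gripped the strip and laid it back in its bay. Then I finished cranking.
- **Strips:** Each one measured within about 6 mm and about 3° of its bay.
- **Dial:** The two cameras disagree slightly. One puts the line 0.2° short of the pointer and the other 0.6° past it; the limit is 2°.
- **Bar:** The handle is back at its starting position to within about 2 mm. While pressing the bar shut I reached its stop, and the wrist force read about 44 N for a moment (limit 120 N). I read that as the bar touching its stop, but can't rule out that it counted towards the 40 N arm-and-gripper limit.
- **Other things on the bench:** Nothing else looks moved in the last pictures. I checked that by eye, not by measuring.

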